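# Lock a quarantined sample away in the retained-sample drawer

## Robot

A 6-joint arm with a two-finger parallel gripper is mounted at the origin on the work surface. World frame = base frame: x ahead of the robot, y to its left, z up, the work surface at z = 0. Lengths are in mm, angles in rad, forces in N, time in s.
With the tool pointing down it reaches from about 375 to 925 mm from the base axis. Payload 5.7 kg.
Tool frame: the origin (TCP) lies at the very end of the fingers, on their centre line; the grasp point (between the pads) lies 19 mm behind it (env.grasp_offset is the distance from the TCP to the grasp point, in mm); y points along the fingers, z is the direction in which the jaws open and shut, and the axes are right-handed (so a half turn about y gives the same grasp; the last joint's range is limited). The gripper opens to 88 mm and grips with 3 to 60 N. Pads are 20 mm wide; open, the fingers measure 115 mm over their backs; the gripper's body (75 mm by 178 mm) begins 61 mm behind the grasp point.
Start: joints at [-1.223, 0.359, 1.51, -0, 1.272, -0.115], TCP at [267.854, -536.858, 222.623] pointing down, gripper open.
Joint ranges: [-2.97, 2.97], [-1.01, 2.36], [0.21, 2.38], [-0.96, 4.11], [0.2, 2.71], [-2.98, 2.98]. Speed limits (rad/s): [2.39, 2.39, 3.14, 3.14, 3.14, 3.14].

## Interface

Orientations are given as [roll, pitch, yaw] about the fixed x, y, z axes, in that order (R = Rz(yaw) Ry(pitch) Rx(roll)).
In Python, from station import env gives the robot as it stands.
- The arm moves only by the tool apply_moves, never from a script. Its argument "moves" is a list of rows, each an object with "jaw": the finger opening in cm, from 0 to 8.78; "delta_pos": the shift along the tool's x, y, z in cm, a list of three; "delta_rot": the turn, a rotation vector about the tool's x, y, z in degrees, a list of three. In form: [{"jaw": jaw, "delta_pos": [dx, dy, dz], "delta_rot": [ax, ay, az]}, ...]. A call has 1 to 20 rows; each row is the pose to reach, as a shift and turn from the pose commanded when the call began, along the tool's axes at that moment; what a row does not reach only later rows make up. A row lasts 1/10 s, in which the tool goes at most 50 mm and 8.59 degrees, less where a joint would pass 70% of its speed; a pose out of reach is approached as far as the arm can. A call with a gripper value outside its range is refused whole. The fingers move at their own pace and stop on an object; the grip force is fixed at half the most. Time passes only in rows, so rows that repeat a pose let the fingers close. It gives the time, the measured TCP pose, the force and the opening at its end, in the units of the state.
- env.get_state(): the state, without advancing time (a new reading comes with each control period).
- env.camera(name): name is "scene" or "top" or "wrist"; returns the picture (480x640x3 uint8, red, green, blue); there is no depth.
- env.camera_info(name): a dict with "intrinsics" (3x3 intrinsics, pixels), "k1" (the pictures are not rectified: a ray, as slopes to the right and down, at radius r is drawn at 1 + k1 r^2 times it, then the intrinsics apply), "world_from_camera" (4x4, takes a point from camera to world coordinates). Camera axes: x right, y down, z forward; pixel columns grow to the right and rows downward; lengths in mm; the calibration is good to about 2 mm. A picture is of the moment at which its call begins: read the wrist's pose just before it. camera_info takes no time and is no camera call; for the wrist camera it gives the pose at the moment of the call.
- env.job_done(): hands the job in, once; it reports no verdict.
The state is a dict: "t": time; "qpos": joint angles; "joint_velocities": joint speeds; "joint_torque": joint torques, N m; "ee_pos": TCP position; "orientation": TCP orientation; "wrist_force": force on the tool from outside, world axes, zero at the start; "ft_torque": the same for the moment, N m; "gripper_width": finger opening in mm.
Only numpy, scipy, OpenCV 4.12 (cv2) and the standard library are available. Lean on these libraries where they do the work, as an engineer would, in place of code of your own. Each camera call takes 0.05 s, during which the arm holds its last target.

## Task

The red-lidded jar holds a specimen that must be kept under lock. Set it down upright in the one empty foam pocket of the red-fronted sample drawer (pull the drawer out further if it is not open far enough), then slide the drawer gently and fully shut, and lock it by passing the yellow-knobbed pin from the stand down through all three eyes of the hasp until its collar rests on the top one. Do not drop the jar, and leave the other two jars, the fruit and the probe where they are.

Things in the scene. Friction and masses are not known exactly. Their poses are not given: they have to be found in the camera images.
- jar_red_mid (a point): Centre (half-way up) of the loose sample jar with the RED lid: upright amber glass cylinder, 46 mm across, 66 mm high, 0.08 to 0.16 kg, z axis up, standing on the tray's floor. The lid is the top 18 mm, also 46 mm across. Take it high, by the lid and the 10 mm below: its lower 26 mm go down into foam, where there is no room for fingers.
- jar_white_mid (a point): Centre (half-way up) of the jar with the white lid, same size as the red one, on the tray. Leave it standing where it is.
- jar_blue_mid (a point): Centre (half-way up) of the jar with the blue lid, same size as the red one, on the tray. Leave it standing where it is.
- fruit: Half of a small spiny yellow-green fruit, cut side down on the tray: dome about 106 mm across over its spines, 52 mm high (62 mm with the stalk). Origin: centre of its underside. Leave it.
- tray: White inspection tray, fixed, 300 (its x) by 200 (its y) by 20 mm, wall 4 mm, floor 4 mm above the bench. Origin: centre of its underside. The three jars (which one stands where varies) and the fruit stand in it.
- cabinet: White bench-top cabinet, fixed. Origin: on the bench under the middle of the body's front face. -x points out of the front (the way the drawer opens), +x into the body (210 mm deep), y across it (196 mm wide, -98 to +98), z up; flat top at 135 mm, top board 8 mm thick. A fixed shallow drawer front below 47 mm stands 12 mm out. The hasp (hasp_eye) is on the +y side by the front.
- drawer (a joint): How far the red-fronted upper drawer is open, m: 0 shut (firm stop), 0.15 right out, 0.05 to 0.13 at the start. It runs along the cabinet's x axis, opening to -x, takes 2 to 4 N to move and stays where it is left. Pull it with a finger hooked behind its front or by pinching the front from above; push it shut on the front's outer face.
- front_edge (a point): Middle of the top edge of the drawer's red front; moves with the drawer, axes parallel to the cabinet's, at x = -7 mm - opening, y = 0 in its frame, 130 mm above the bench. The front is a flat panel 14 mm thick (7 mm to each side of this point along x), 196 mm wide, reaching down to 48 mm above the bench.
- pocket (a point): Middle of the floor of the empty 62 x 62 mm foam pocket (moves with the drawer, axes as the cabinet's): x = 40 mm - opening, y = -40 mm in the cabinet's frame, 54 mm up. Foam and drawer sides are 26 mm high above this floor. Three black-lidded jars of the same size are fixed in the other pockets, 80 mm across (+y) and 78 mm farther in (+x). Clear of the cabinet's top when the drawer is open 0.09 or more.
- hasp_eye (a point): Centre of the hasp's top eye, on the upper face of the upper lug, 135 mm above the bench, at x = 19, y = 118 mm in the cabinet's frame, axes as the cabinet's. Three steel plates 5 mm thick with 12 mm holes, chamfered on top: upper lug (top face 135 mm up), drawer's tongue (121), lower lug (107), free air below. The tongue slides in between the lugs; the holes line up only with the drawer fully shut.
- pin_knob (a point): Centre (half-way up) of the yellow knob of the loose locking pin, z axis up, 0.06 kg. Knob: upright cylinder 16 mm across, 40 mm high. Under it a collar 22 mm across, 4 mm thick, its underside 24 mm below this point; then a steel shaft 8 mm across, 55 mm long, the last 8 mm tapering to 4 mm. It hangs upright by its collar in an end hole of the stand.
- stand: Grey instrument stand, fixed, 140 (its x) by 44 (its y) by 62 mm high. Origin: centre of its underside. Three upright 12 mm through holes on its x axis at -45, 0 and +45 mm: the pin hangs in one end hole and the probe in the other (which is which varies); the middle one is empty.
- probe_mid (a point): Middle of the black handle of the dissecting probe in the stand: handle 12 mm across, 42 mm high, top 21 mm above this point; collar 18 mm across. Leave it where it is.
Things that resemble listed ones, but are neither listed nor needed, are in the scene too. Leave any blue or purple look-alike of the part that bears pin_knob alone.

How it is judged:
By the outcome, as a careful person would: the job done as asked, in the order asked, and still so for the second after the job is handed in, with the robot touching nothing.
It also fails if it takes over 72 s, if anything falls off the work surface, if the arm or the gripper's body presses on something with over 40 N, if the wrist force passes 120 N, or if a joint passes its speed limit or range.

## Working session

There is one attempt and no reset: what is moved stays moved. The work goes in short steps, Python scripts to look and compute and a tool call to move; the robot and the scene stay as the last step left them, time stands still between calls to the robot, and variables do not carry over. Pictures are saved under pics/ and viewed, and the job is handed in when it is done.

Besides the shell and the picture viewer there is one more tool, called after "Emit:" by a JSON object that holds its "method" and its "body", one argument or row to a line. apply_moves: Moves the arm, as the interface text tells. Its arguments: {"type":"object","properties":{"moves":{"type":"array"}},"required":["moves"]}

```bash
ls; mkdir -p pics
python3 - <<'E'
from station import env
import cv2
s=env.get_state(); print(s)
for n in ["scene","top","wrist"]:
    i=env.camera_info(n); print(n,i)
    cv2.imwrite(f"pics/{n}0.png",env.camera(n)[:,:,::-1])
E
```

```text
pics
{'t': 0.0, 'qpos': array([-1.22308517e+00,  3.59480233e-01,  1.51141140e+00, -4.47193536e-06,
        1.27249387e+00, -1.15065791e-01]), 'joint_velocities': array([-1.31821927e-03, -5.21047425e-04, -1.09748384e-03,  3.15954178e-05,
        2.39428112e-04, -6.31029058e-04]), 'joint_torque': array([ 4.18487607e-04, -5.15380168e+01, -2.70726818e+01,  6.74082362e-02,
        3.48512828e-02, -1.23699429e-04]), 'ee_pos': array([ 267.63806371, -536.24245581,  221.83234259]), 'orientation': array([-1.57257781e+00,  2.01596929e-04, -2.67881457e+00]), 'wrist_force': array([-0.43946281,  0.67889235, -0.10411577]), 'ft_torque': array([-0.0129014 ,  0.00301216,  0.03268388]), 'gripper_width': 87.83067880694247}
scene {'intrinsics': array([[482.43342742,   0.        , 324.20397981],
       [  0.        , 482.43342742, 239.6085689 ],
       [  0.        ,   0.        ,   1.        ]]), 'k1': 0.009270529987072519, 'world_from_camera': array([[ 4.98595951e-02,  7.13466750e-01, -6.98912883e-01,
         1.20338657e+03],
       [ 9.98658257e-01, -4.54157977e-02,  2.48815484e-02,
        -1.3745913
[... 612 characters left out ...]
2, -9.94767986e-01,
         9.76970615e+02],
       [ 0.00000000e+00,  0.00000000e+00,  0.00000000e+00,
         1.00000000e+00]])}
wrist {'intrinsics': array([[338.17794063,   0.        , 319.01763261],
       [  0.        , 338.17794063, 241.49734894],
       [  0.        ,   0.        ,   1.        ]]), 'k1': 0.0030970246193070504, 'world_from_camera': array([[ 4.46734579e-01, -8.54353014e-01, -2.65535579e-01,
         3.41185478e+02],
       [-8.94665374e-01, -4.27083128e-01, -1.31049109e-01,
        -5.00491149e+02],
       [-1.44356438e-03,  2.96109657e-01, -9.55152861e-01,
         3.83763324e+02],
       [ 0.00000000e+00,  0.00000000e+00,  0.00000000e+00,
         1.00000000e+00]])}
```

View pics/scene0.png

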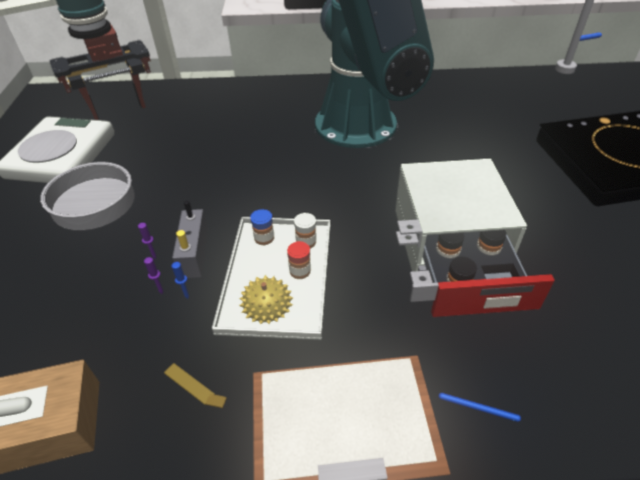

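View pics/top0.png

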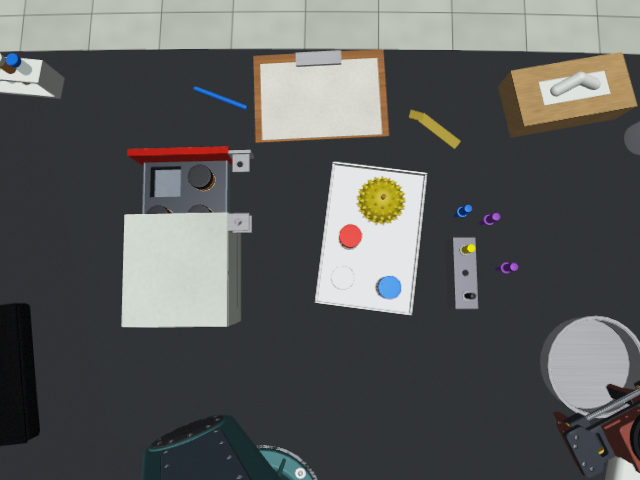

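View pics/wrist0.png

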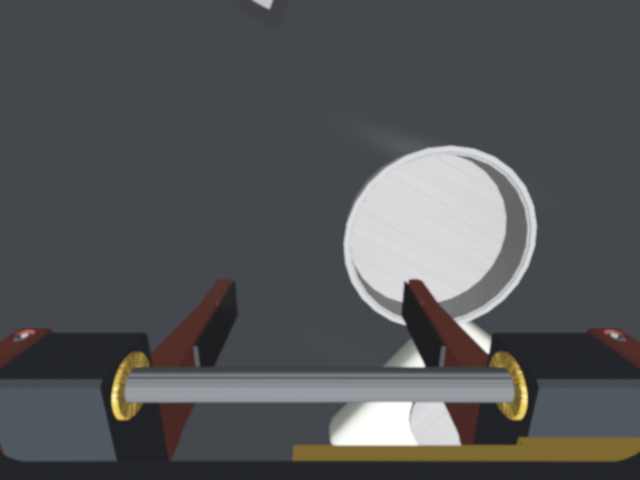

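```bash
cat > h.py <<'E'
import numpy as np, cv2
from station import env
from scipy.spatial.transform import Rotation as R
def proj(info,p):
    W=np.array(info["world_from_camera"]); p=np.atleast_2d(p)
    c=(p-W[:3,3])@W[:3,:3]; s=c[:,:2]/c[:,2:]
    r2=(s**2).sum(1,keepdims=True); s=s*(1+info["k1"]*r2); K=info["intrinsics"]
    return s*[K[0,0],K[1,1]]+[K[0,2],K[1,2]]
def ray(info,uv):
    K=info["intrinsics"]; d=(np.array(uv,float)-[K[0,2],K[1,2]])/[K[0,0],K[1,1]]; s=d.copy()
    for _ in range(20): s=d/(1+info["k1"]*(s@s))
    W=np.array(info["world_from_camera"]); v=W[:3,:3]@np.array([s[0],s[1],1]); return W[:3,3],v/np.linalg.norm(v)
def atz(info,uv,z):
    o,v=ray(info,uv); return o+v*(z-o[2])/v[2]
def tri(rs):
    A=0;b=0
    for o,v in rs:
        P=np.eye(3)-np.outer(v,v); A=A+P; b=b+P@o
    x=np.linalg.solve(A,b); return x,[np.linalg.norm((np.eye(3)-np.outer(v,v))@(x-o)) for o,v in rs]
def crop(src,dst,x0,y0,x1,y1,f):
    im=cv2.imread(src) if isinstance(src,str) else src
    c=cv2.resize(im[y0:y1,x0:x1],None,fx=f,fy=f,interpolation=cv2.INTER_CUBIC)
    for x in range((x0//10+1)*10,x1,10): cv2.putText(c,str(x),((x-x0)*f,8),0,.3,(0,255,255)); cv2.line(c,((x-x0)*f,10),((x-x0)*f,15),(0,255,255))
    for y in range((y0//10+1)*10,y1,10): cv2.putText(c,str(y),(0,(y-y0)*f),0,.3,(0,255,255)); cv2.line(c,(20,(y-y0)*f),(25,(y-y0)*f),(0,255,255))
    cv2.imwrite(dst,c)
E
python3 - <<'E'
from h import *
crop("pics/top0.png","pics/c1.png",110,140,260,335,3) if 0 else None
crop("pics/top0.png","pics/c1.png",115,140,265,240,5)
crop("pics/top0.png","pics/c2.png",310,155,430,320,3)
crop("pics/top0.png","pics/c3.png",440,195,530,315,5)
crop("pics/scene0.png","pics/c4.png",390,150,560,320,4) if 0 else crop("pics/scene0.png","pics/c4.png",390,155,560,320,3)
crop("pics/scene0.png","pics/c5.png",130,195,340,340,3)
E
```

```text
(no output)
```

View pics/c1.png

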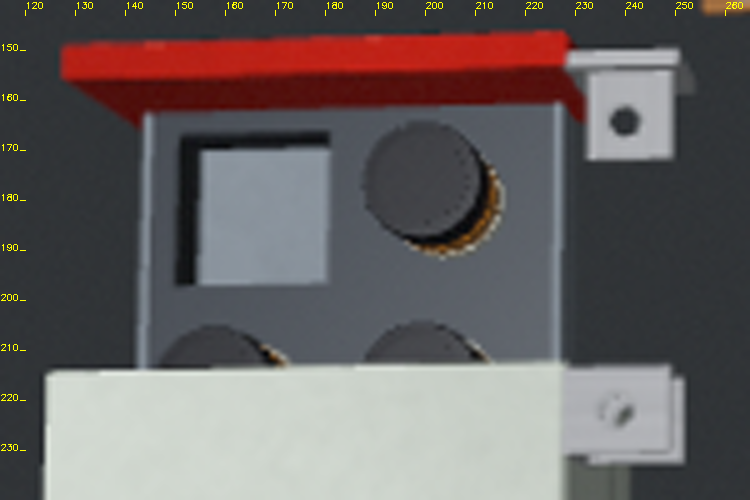

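View pics/c2.png

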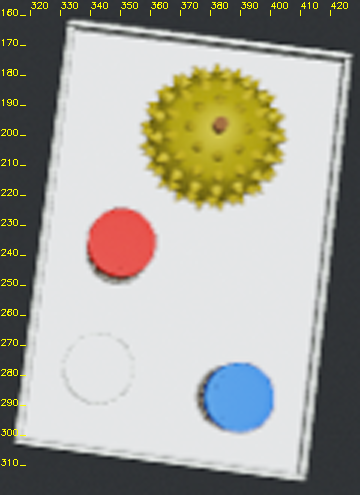

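View pics/c3.png

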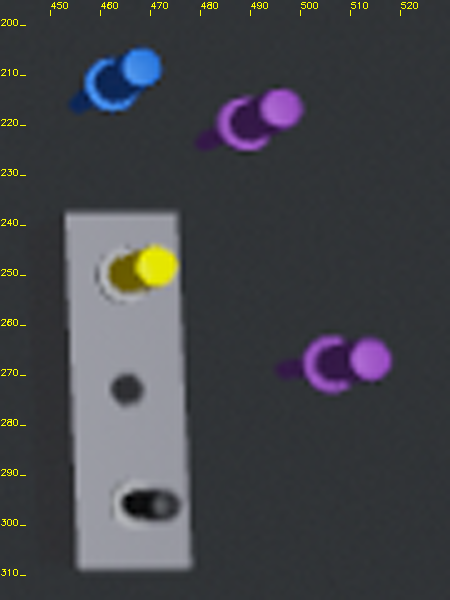

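View pics/c4.png

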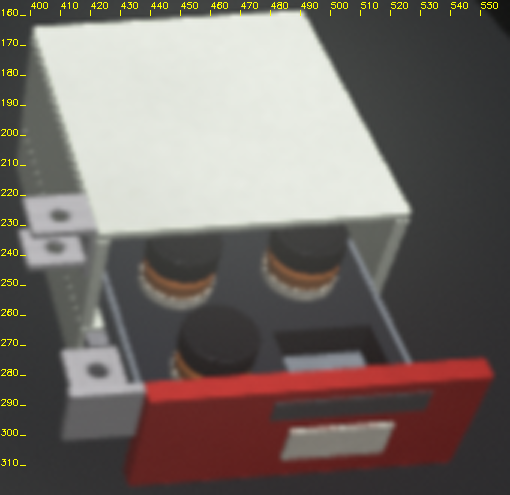

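View pics/c5.png

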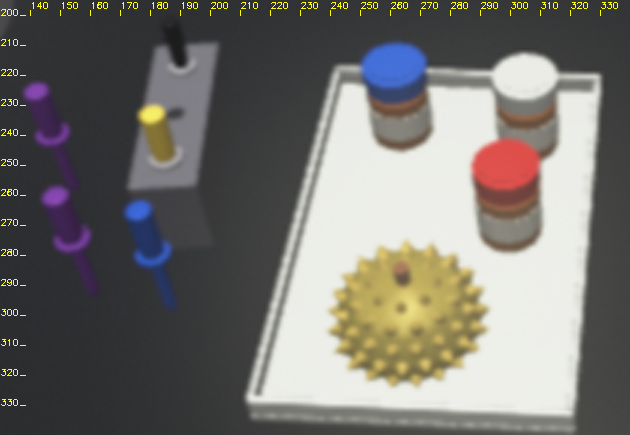

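Run:
```python
from h import *
np.set_printoptions(precision=1,suppress=True)
T=env.camera_info("top");S=env.camera_info("scene")
for n,a,b,z in [("redlid",(350.3,236),(298.7,250),70),("knobtop",(471.4,248.2),(180.7,233),106),("eye",(238.3,222),(410,226.7),135),("tongue",(240,164.3),(422.3,278.3),121),("bluelook",(468,208.5),(176,265),None)]:
    print(n,tri([ray(T,a),ray(S,b)])); 
    if z: print("   ",atz(T,a,z),atz(S,b,z))
for n,a,z in [("cabFL",(124.3,214.5),135),("cabFR",(227.5,212.5),135),("frOL",(127.2,149.5),130),("frOR",(228,146.5),130),("frIL",(127,155.5),130),("frIR",(228.5,152.5),130),("midhole",(465.4,272.8),62),("collar",(465.2,249.8),66),("probecollar",(466,295.5),66),("standNW",(453,237.5),62),("standNE",(475.3,237.5),62),("standSW",(455.6,309),62),("standSE",(478,308.5),62),("white",(342.5,277.5),70),("blue",(389,287),70),("fruit",(382,198),60)]:
    print(n,atz(T,a,z))
for n,a,z in [("scabFL",(424,233.5),135),("cabFR",(527,225.5),135),("cabBL",(401,164),135)]:
    print(n,atz(S,a,z))
```

```text
redlid (array([ 549.7, -166.4,   66.6]), [np.float64(1.4626216431858319), np.float64(1.46262164318589)])
    [ 549.3 -167.8   70. ] [ 553.  -164.8   70. ]
knobtop (array([ 525.8, -393.2,  104.9]), [np.float64(1.6733546069780096), np.float64(1.6733546069781158)])
    [ 525.8 -394.6  106. ] [ 527.3 -391.   106. ]
eye (array([565.1,  44.4, 132.1]), [np.float64(1.488056771211976), np.float64(1.488056771211968)])
    [564.5  42.3 135. ] [567.8  45.1 135. ]
tongue (array([678.5,  47.7, 118. ]), [np.float64(1.1243559203916669), np.float64(1.124355920391639)])
    [677.6  46.  121. ] [680.8  48.  121. ]
bluelook (array([ 602.8, -390.5,   98.1]), [np.float64(1.0333293293083083), np.float64(1.0333293293084014)])
cabFL [575.6 258.5 135. ]
cabFR [582.   63.1 135. ]
frOL [702.4 263.4 130. ]
frOR [709.5  68.4 130. ]
frIL [690.6 263.  130. ]
frIR [697.8  67.  130. ]
midhole [ 481.  -395.7   62. ]
collar [ 526.1 -394.6   66. ]
probecollar [ 436.6 -395.3   66. ]
standNW [ 550.6 -371.9   62. ]
standNE [ 551.3 -416.2   62. ]
standSW [ 409.9 -375.8   62. ]
standSE [ 411.6 -419.7   62. ]
white [ 467.3 -153.5   70. ]
blue [ 450.5 -244.3   70. ]
fruit [ 628.3 -230.9   60. ]
scabFL [587.2  67.4 135. ]
cabFR [578.5 260.7 135. ]
cabBL [376.   59.3 135. ]
```

```bash
cat >> h.py <<'E'
np.set_printoptions(precision=2,suppress=True)
def go(p,yawdeg=None):
    s=env.get_state(); R0=R.from_euler('xyz',s["orientation"])
    Rt=R.from_euler('xyz',[-90,0,yawdeg],degrees=True) if yawdeg is not None else R0
    d=R0.inv().apply(np.array(p,float)-s["ee_pos"])/10
    print("pos",s["ee_pos"],"ypr",np.degrees(s["orientation"]),"w",round(s["gripper_width"],1),"t",s["t"])
    print("delta_pos",d,"delta_rot",np.degrees((R0.inv()*Rt).as_rotvec()))
E
python3 - <<'E'
from h import *
go([550,-167,200],-180)
E
```

```text
pos [ 267.67 -536.43  222.02] ypr [ -90.08    0.01 -153.49] w 87.8 t 0.15
delta_pos [-41.76   2.24 -20.45] delta_rot [ 0.08 26.51  0.01]
```

Emit:
{"method": "apply_moves", "body": {
  "moves": [
    {"jaw":8.78,"delta_pos":[-41.76,2.24,-20.45],"delta_rot":[0,26.51,0]},
    {"jaw":8.78,"delta_pos":[-41.76,2.24,-20.45],"delta_rot":[0,26.51,0]},
    {"jaw":8.78,"delta_pos":[-41.76,2.24,-20.45],"delta_rot":[0,26.51,0]},
    {"jaw":8.78,"delta_pos":[-41.76,2.24,-20.45],"delta_rot":[0,26.51,0]},
    {"jaw":8.78,"delta_pos":[-41.76,2.24,-20.45],"delta_rot":[0,26.51,0]},
    {"jaw":8.78,"delta_pos":[-41.76,2.24,-20.45],"delta_rot":[0,26.51,0]},
    {"jaw":8.78,"delta_pos":[-41.76,2.24,-20.45],"delta_rot":[0,26.51,0]},
    {"jaw":8.78,"delta_pos":[-41.76,2.24,-20.45],"delta_rot":[0,26.51,0]},
    {"jaw":8.78,"delta_pos":[-41.76,2.24,-20.45],"delta_rot":[0,26.51,0]},
    {"jaw":8.78,"delta_pos":[-41.76,2.24,-20.45],"delta_rot":[0,26.51,0]},
    {"jaw":8.78,"delta_pos":[-41.76,2.24,-20.45],"delta_rot":[0,26.51,0]},
    {"jaw":8.78,"delta_pos":[-41.76,2.24,-20.45],"delta_rot":[0,26.51,0]}
  ]
}}

```text
t: 1.35
ee_pos: [549.9, -167.3, 199.9]
orientation: [-1.571, -0.001, -3.14]
wrist_force: [-0.7, 0.5, 1.2]
gripper_width: 88.3
```

Run:
```python
from h import *
go([550,-167,37],-180)
i=env.camera_info("wrist"); print(i["world_from_camera"])
print(proj(i,[[550,-167,70],[550,-190,70],[550,-144,70]]))
cv2.imwrite("pics/w1.png",env.camera("wrist")[:,:,::-1])
```

```text
pos [ 549.85 -167.33  199.92] ypr [ -89.99   -0.06 -179.91] w 88.3 t 1.35
delta_pos [-0.03 16.29 -0.04] delta_rot [-0.01  0.09  0.06]
[[   0.     -0.95   -0.3   632.05]
 [  -1.     -0.     -0.   -167.58]
 [   0.      0.3    -0.95  361.67]
 [   0.      0.      0.      1.  ]]
[[318.08 232.17]
 [343.76 232.21]
 [292.4  232.13]]
```

View pics/w1.png

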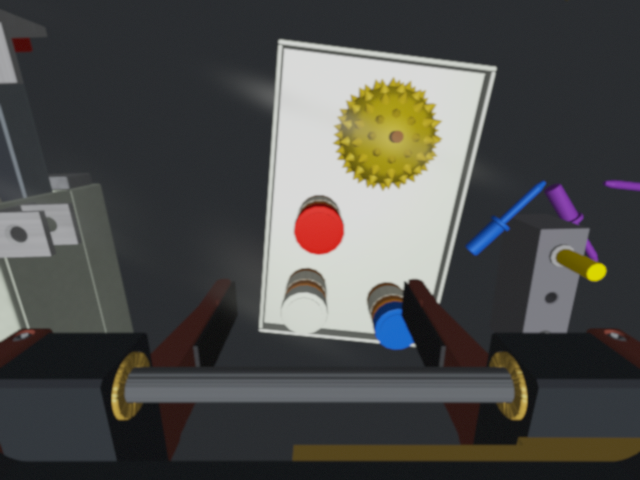

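Emit:
{"method": "apply_moves", "body": {
  "moves": [
    {"jaw":8.78,"delta_pos":[-0.2,4,0.05],"delta_rot":[0,0,0]},
    {"jaw":8.78,"delta_pos":[-0.2,8,0.05],"delta_rot":[0,0,0]},
    {"jaw":8.78,"delta_pos":[-0.2,12,0.07],"delta_rot":[0,0,0]},
    {"jaw":8.78,"delta_pos":[-0.2,15,0.07],"delta_rot":[0,0,0]},
    {"jaw":8.78,"delta_pos":[-0.2,16,0.07],"delta_rot":[0,0,0]},
    {"jaw":8.78,"delta_pos":[-0.2,16,0.07],"delta_rot":[0,0,0]},
    {"jaw":4.0,"delta_pos":[-0.2,16,0.07],"delta_rot":[0,0,0]},
    {"jaw":4.0,"delta_pos":[-0.2,16,0.07],"delta_rot":[0,0,0]},
    {"jaw":4.0,"delta_pos":[-0.2,16,0.07],"delta_rot":[0,0,0]},
    {"jaw":4.0,"delta_pos":[-0.2,16,0.07],"delta_rot":[0,0,0]},
    {"jaw":4.0,"delta_pos":[-0.2,16,0.07],"delta_rot":[0,0,0]}
  ]
}}

```text
t: 2.5
ee_pos: [552.6, -168.2, 40.9]
orientation: [-1.57, 0.001, -3.141]
wrist_force: [0.0, -0.3, 1.1]
gripper_width: 51.8
```

Run:
```python
from h import *
go([552,-168,200],-180)
cv2.imwrite("pics/w2.png",env.camera("wrist")[:,:,::-1])
```

```text
pos [ 552.64 -168.19   40.92] ypr [ -89.98    0.06 -179.98] w 51.8 t 2.5
delta_pos [  0.05 -15.91  -0.01] delta_rot [-0.02  0.02 -0.06]
```

View pics/w2.png

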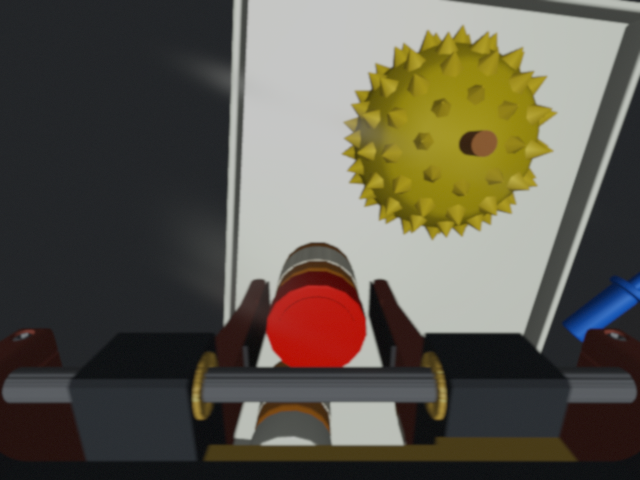

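Emit:
{"method": "apply_moves", "body": {
  "moves": [
    {"jaw":4.0,"delta_pos":[0,0,0],"delta_rot":[0,0,0]},
    {"jaw":4.0,"delta_pos":[0,0,0],"delta_rot":[0,0,0]},
    {"jaw":4.0,"delta_pos":[0,0,0],"delta_rot":[0,0,0]},
    {"jaw":4.0,"delta_pos":[0,0,0],"delta_rot":[0,0,0]}
  ]
}}

```text
t: 2.95
ee_pos: [552.5, -168.1, 40.6]
orientation: [-1.571, 0.0, -3.142]
wrist_force: [-0.4, 1.6, 5.6]
gripper_width: 45.2
```

Emit:
{"method": "apply_moves", "body": {
  "moves": [
    {"jaw":4.0,"delta_pos":[0,-2,0],"delta_rot":[0,0,0]},
    {"jaw":4.0,"delta_pos":[0,-5,0],"delta_rot":[0,0,0]},
    {"jaw":4.0,"delta_pos":[0,-9,0],"delta_rot":[0,0,0]},
    {"jaw":4.0,"delta_pos":[0,-13,0],"delta_rot":[0,0,0]},
    {"jaw":4.0,"delta_pos":[0,-16,0],"delta_rot":[0,0,0]},
    {"jaw":4.0,"delta_pos":[0,-18,0],"delta_rot":[0,0,0]},
    {"jaw":4.0,"delta_pos":[0,-18,0],"delta_rot":[0,0,0]}
  ]
}}

```text
t: 3.65
ee_pos: [553.9, -169.0, 222.9]
orientation: [-1.569, 0.005, -3.141]
wrist_force: [0.4, 0.1, -2.0]
gripper_width: 45.5
```

Run:
```python
from h import *
i=env.camera_info("wrist")
go([652,100,220],-178.1)
cv2.imwrite("pics/w3.png",env.camera("wrist")[:,:,::-1])
T=env.camera_info("top")
print("pocket floor corners", [atz(T,p,80)[:2] for p in [(150.5,167),(181,166.5),(150,197)]], atz(T,(181,197),54))
crop("pics/w3.png","pics/w3c.png",0,100,200,300,3)
```

```text
pos [ 553.91 -168.96  222.86] ypr [ -89.87    0.28 -179.99] w 45.5 t 3.65
delta_pos [ -9.81   0.27 -26.9 ] delta_rot [-0.13 -1.89 -0.27]
pocket floor corners [array([681.52, 235.88]), array([683.05, 173.49]), array([620.14, 233.25])] [625.95 178.85  54.  ]
```

View pics/w3.png

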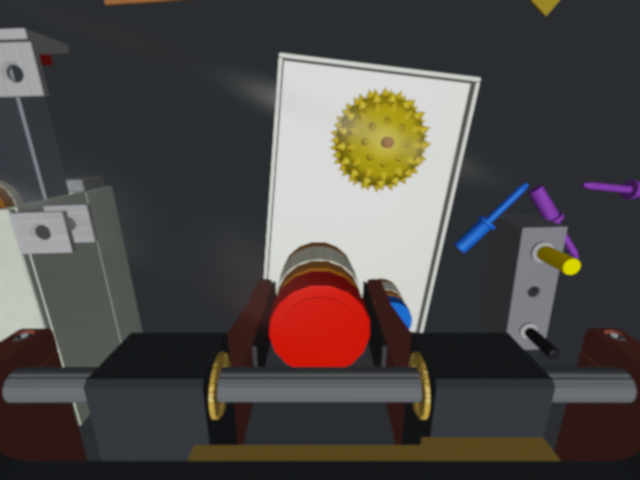

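Emit:
{"method": "apply_moves", "body": {
  "moves": [
    {"jaw":4.0,"delta_pos":[-0.5,0,-2],"delta_rot":[0,0,0]},
    {"jaw":4.0,"delta_pos":[-1.5,0,-6],"delta_rot":[0,-0.5,0]},
    {"jaw":4.0,"delta_pos":[-2.7,0,-10.5],"delta_rot":[0,-1,0]},
    {"jaw":4.0,"delta_pos":[-3.9,0,-15],"delta_rot":[0,-1.5,0]},
    {"jaw":4.0,"delta_pos":[-5.1,0,-19.5],"delta_rot":[0,-1.9,0]},
    {"jaw":4.0,"delta_pos":[-6.3,0,-24],"delta_rot":[0,-1.9,0]},
    {"jaw":4.0,"delta_pos":[-7.5,0,-28.5],"delta_rot":[0,-1.9,0]},
    {"jaw":4.0,"delta_pos":[-8.7,0,-33],"delta_rot":[0,-1.9,0]},
    {"jaw":4.0,"delta_pos":[-9.5,0,-36],"delta_rot":[0,-1.9,0]},
    {"jaw":4.0,"delta_pos":[-9.8,0,-37.2],"delta_rot":[0,-1.9,0]},
    {"jaw":4.0,"delta_pos":[-9.8,0,-37.2],"delta_rot":[0,-1.9,0]},
    {"jaw":4.0,"delta_pos":[-9.8,0,-37.2],"delta_rot":[0,-1.9,0]}
  ]
}}

```text
t: 4.9
ee_pos: [649.2, 202.6, 218.7]
orientation: [-1.57, -0.003, -3.108]
wrist_force: [-0.2, -1.1, -2.1]
gripper_width: 45.5
```

Run:
```python
from h import *
go([652,203.4,92],-178.1)
i=env.camera_info("wrist"); c=np.array([651.7,203.4,0]); 
print(proj(i,[c+[a,b,80] for a,b in [(31,31),(31,-31),(-31,31),(-31,-31)]]))
cv2.imwrite("pics/w4.png",env.camera("wrist")[:,:,::-1])
cv2.imwrite("pics/s4.png",env.camera("scene")[:,:,::-1])
```

```text
pos [649.21 202.56 218.74] ypr [ -89.93   -0.16 -178.1 ] w 45.5 t 4.9
delta_pos [-0.32 12.67 -0.09] delta_rot [-0.07 -0.    0.16]
[[283.72 192.07]
 [353.28 194.37]
 [283.57 257.54]
 [349.11 259.57]]
```

View pics/w4.png

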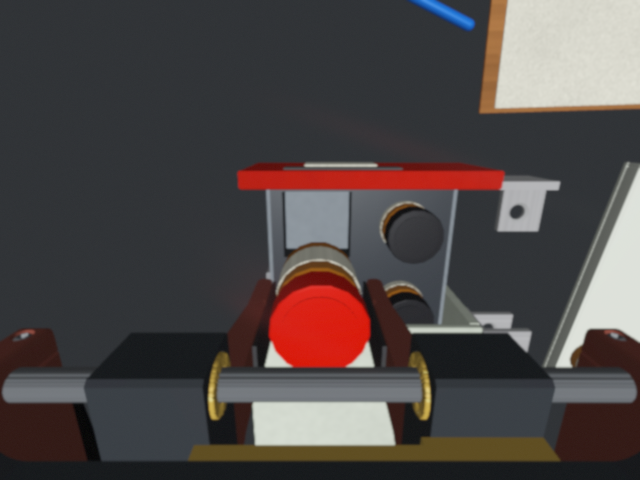

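View pics/s4.png

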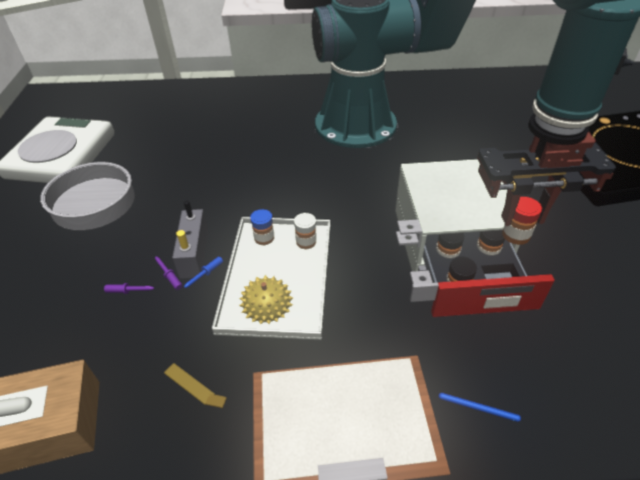

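Run:
```python
from h import *
i=env.camera_info("wrist"); s=env.get_state()
p=atz(i,(320,326),s["ee_pos"][2]+29.4); print(p-s["ee_pos"])
crop("pics/w4.png","pics/w4c.png",220,150,420,400,3)
```

```text
[ 1.71 -0.85 29.4 ]
```

View pics/w4c.png

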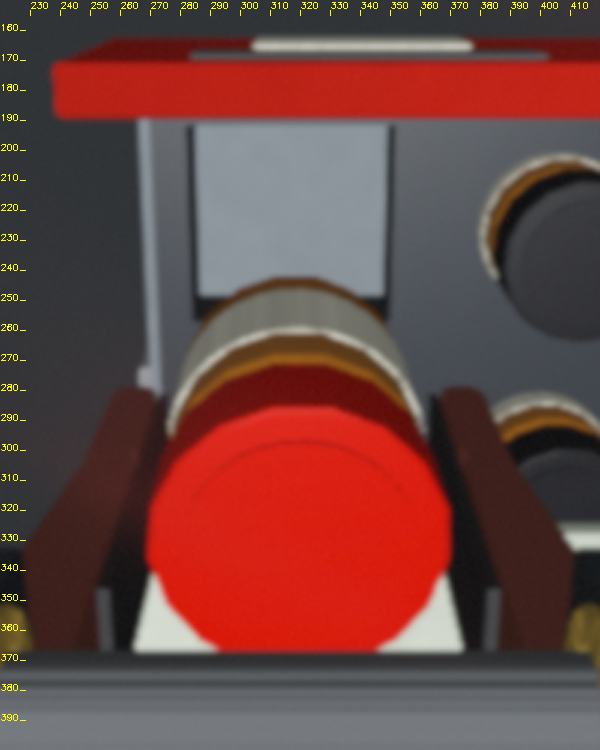

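Emit:
{"method": "apply_moves", "body": {
  "moves": [
    {"jaw":4.0,"delta_pos":[-0.13,2,-0.24],"delta_rot":[0,0,0]},
    {"jaw":4.0,"delta_pos":[-0.13,4.5,-0.24],"delta_rot":[0,0,0]},
    {"jaw":4.0,"delta_pos":[-0.13,7,-0.24],"delta_rot":[0,0,0]},
    {"jaw":4.0,"delta_pos":[-0.13,9,-0.24],"delta_rot":[0,0,0]},
    {"jaw":4.0,"delta_pos":[-0.13,10.5,-0.24],"delta_rot":[0,0,0]},
    {"jaw":4.0,"delta_pos":[-0.13,11.5,-0.24],"delta_rot":[0,0,0]},
    {"jaw":4.0,"delta_pos":[-0.13,12.0,-0.24],"delta_rot":[0,0,0]},
    {"jaw":4.0,"delta_pos":[-0.13,12.4,-0.24],"delta_rot":[0,0,0]},
    {"jaw":4.0,"delta_pos":[-0.13,12.5,-0.24],"delta_rot":[0,0,0]},
    {"jaw":4.0,"delta_pos":[-0.13,12.5,-0.24],"delta_rot":[0,0,0]}
  ]
}}

```text
t: 6.0
ee_pos: [651.8, 206.4, 95.8]
orientation: [-1.571, 0.001, -3.108]
wrist_force: [0.1, -0.3, -2.4]
gripper_width: 45.6
```

Run:
```python
from h import *
go([652,203.4,92],-178.1); print(env.get_state()["wrist_force"])
cv2.imwrite("pics/s5.png",env.camera("scene")[:,:,::-1])
crop("pics/s5.png","pics/s5c.png",400,190,560,320,5)
```

```text
pos [651.8  206.43  95.82] ypr [ -90.01    0.05 -178.09] w 45.6 t 6.0
delta_pos [-0.01  0.38  0.3 ] delta_rot [ 0.01  0.01 -0.05]
[ 0.05 -0.3  -2.38]
```

View pics/s5c.png

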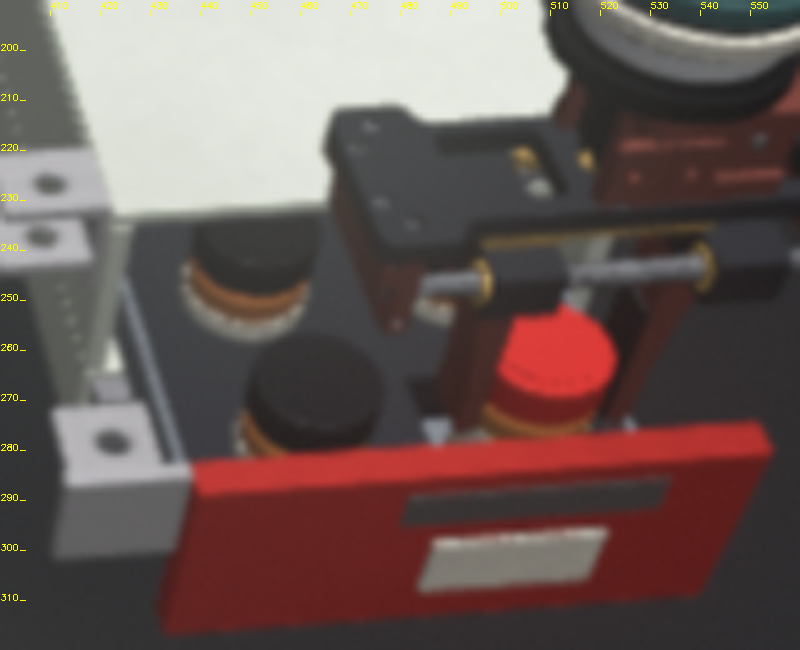

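Emit:
{"method": "apply_moves", "body": {
  "moves": [
    {"jaw":4.0,"delta_pos":[0.1,0.2,0.15],"delta_rot":[0,0,0]},
    {"jaw":4.0,"delta_pos":[0.1,0.35,0.15],"delta_rot":[0,0,0]},
    {"jaw":4.0,"delta_pos":[0.1,0.4,0.15],"delta_rot":[0,0,0]},
    {"jaw":4.0,"delta_pos":[0.1,0.4,0.15],"delta_rot":[0,0,0]}
  ]
}}

```text
t: 6.45
ee_pos: [650.3, 204.8, 91.2]
orientation: [-1.571, -0.0, -3.108]
wrist_force: [-0.3, -0.8, -2.0]
gripper_width: 45.3
```

No contact yet; lower gently until it touches.

Emit:
{"method": "apply_moves", "body": {
  "moves": [
    {"jaw":4.0,"delta_pos":[0,0.05,0],"delta_rot":[0,0,0]},
    {"jaw":4.0,"delta_pos":[0,0.1,0],"delta_rot":[0,0,0]},
    {"jaw":4.0,"delta_pos":[0,0.1,0],"delta_rot":[0,0,0]}
  ]
}}

```text
t: 6.75
ee_pos: [650.6, 204.8, 90.6]
orientation: [-1.571, 0.0, -3.108]
wrist_force: [0.3, 0.2, 0.8]
gripper_width: 45.5
```

Emit:
{"method": "apply_moves", "body": {
  "moves": [
    {"jaw":6.4,"delta_pos":[0,0,0],"delta_rot":[0,0,0]},
    {"jaw":6.4,"delta_pos":[0,0,0],"delta_rot":[0,0,0]},
    {"jaw":6.4,"delta_pos":[0,0,0],"delta_rot":[0,0,0]},
    {"jaw":6.4,"delta_pos":[0,0,0],"delta_rot":[0,0,0]},
    {"jaw":6.4,"delta_pos":[0,-1.5,0],"delta_rot":[0,0,0]},
    {"jaw":6.4,"delta_pos":[0,-5,0],"delta_rot":[0,0,0]},
    {"jaw":6.4,"delta_pos":[0,-9,0],"delta_rot":[0,0,0]},
    {"jaw":6.4,"delta_pos":[0,-9,0],"delta_rot":[0,0,0]}
  ]
}}

```text
t: 7.55
ee_pos: [654.8, 205.7, 187.9]
orientation: [-1.573, 0.012, -3.108]
wrist_force: [1.1, 0.2, -0.1]
gripper_width: 64.0
```

Run:
```python
from h import *
go([760,157,180],-178.1)
T=env.camera_info("top")
cv2.imwrite("pics/w6.png",env.camera("wrist")[:,:,::-1])
cv2.imwrite("pics/t6.png",env.camera("top")[:,:,::-1])
crop("pics/t6.png","pics/t6c.png",115,140,265,240,5)
```

```text
pos [654.76 205.75 187.93] ypr [ -90.12    0.67 -178.09] w 64.0 t 7.55
delta_pos [-10.35   0.9    5.22] delta_rot [ 0.12  0.01 -0.67]
```

View pics/w6.png

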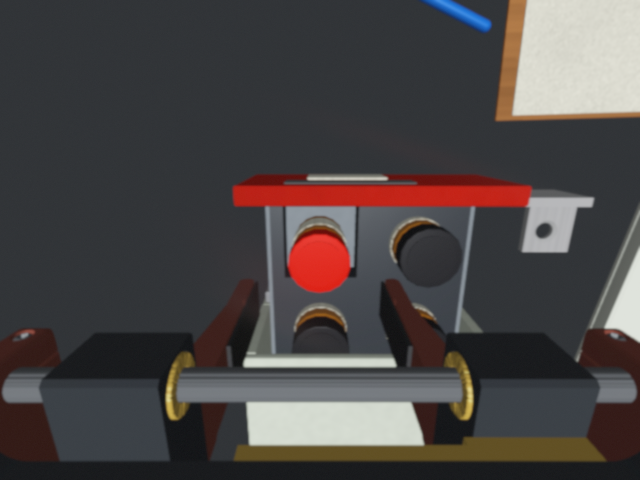

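View pics/t6c.png

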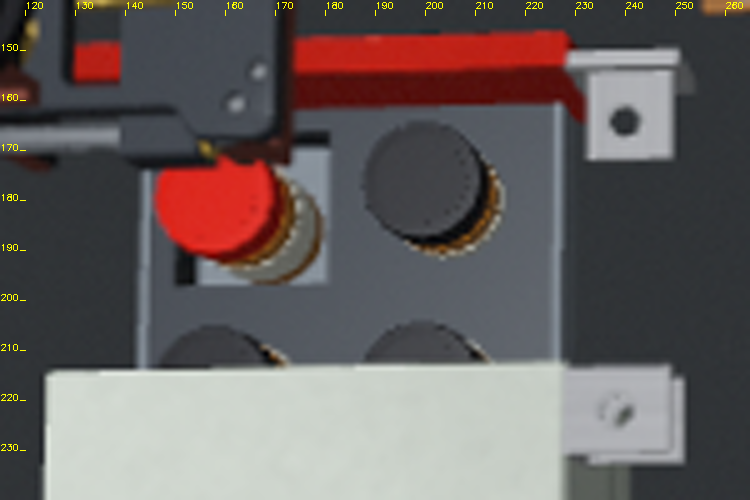

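Emit:
{"method": "apply_moves", "body": {
  "moves": [
    {"jaw":0,"delta_pos":[-2.5,0,1.1],"delta_rot":[0,0,0]},
    {"jaw":0,"delta_pos":[-6,0,2.7],"delta_rot":[0,0,0]},
    {"jaw":0,"delta_pos":[-9.8,0,4.3],"delta_rot":[0,0,0]},
    {"jaw":0,"delta_pos":[-9.8,0,4.3],"delta_rot":[0,0,0]},
    {"jaw":0,"delta_pos":[-9.8,2,4.3],"delta_rot":[0,0,0]},
    {"jaw":0,"delta_pos":[-9.8,5,4.3],"delta_rot":[0,0,0]},
    {"jaw":0,"delta_pos":[-9.8,8,4.3],"delta_rot":[0,0,0]},
    {"jaw":0,"delta_pos":[-9.8,8.5,4.3],"delta_rot":[0,0,0]},
    {"jaw":0,"delta_pos":[-9.8,8.5,4.3],"delta_rot":[0,0,0]}
  ]
}}

```text
t: 8.55
ee_pos: [747.7, 165.2, 93.3]
orientation: [-1.571, -0.005, -3.108]
wrist_force: [-0.1, 0.0, 0.4]
gripper_width: 0.6
```

Run:
```python
from h import *
go([725,163,95],-178.1)
cv2.imwrite("pics/s7.png",env.camera("scene")[:,:,::-1])
cv2.imwrite("pics/w7.png",env.camera("wrist")[:,:,::-1])
```

```text
pos [747.67 165.15  93.31] ypr [ -89.99   -0.27 -178.08] w 0.6 t 8.55
delta_pos [ 2.27 -0.16  0.14] delta_rot [-0.01  0.02  0.27]
```

View pics/s7.png

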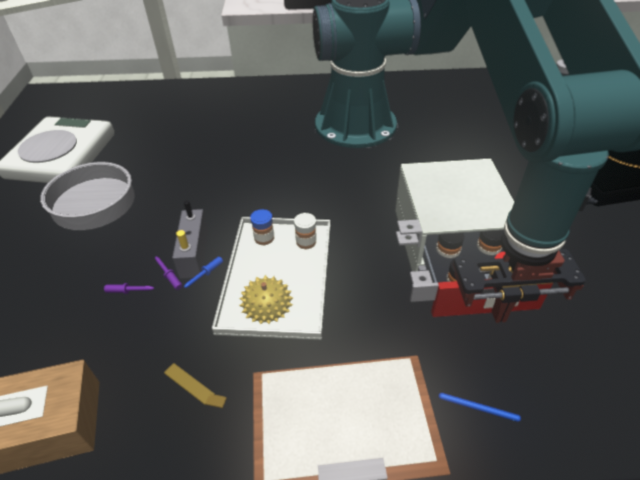

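View pics/w7.png

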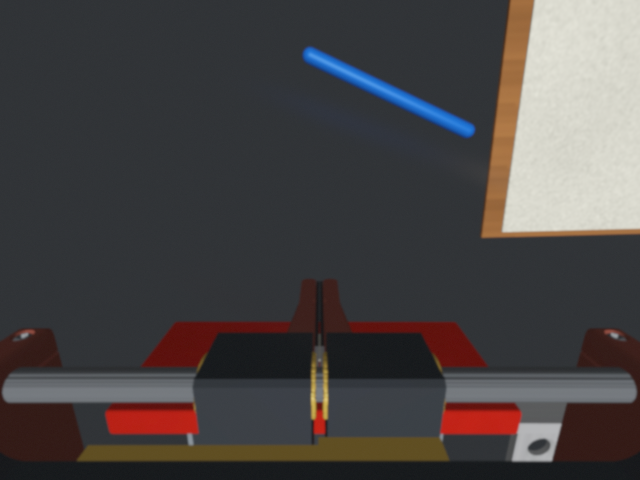

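Emit:
{"method": "apply_moves", "body": {
  "moves": [
    {"jaw":0,"delta_pos":[0.8,0,0],"delta_rot":[0,0,0]},
    {"jaw":0,"delta_pos":[1.6,0,0],"delta_rot":[0,0,0]},
    {"jaw":0,"delta_pos":[2.1,0,0],"delta_rot":[0,0,0]},
    {"jaw":0,"delta_pos":[2.5,0,0],"delta_rot":[0,0,0]},
    {"jaw":0,"delta_pos":[2.9,0,0],"delta_rot":[0,0,0]},
    {"jaw":0,"delta_pos":[3.3,0,0],"delta_rot":[0,0,0]},
    {"jaw":0,"delta_pos":[3.7,0,0],"delta_rot":[0,0,0]},
    {"jaw":0,"delta_pos":[4.2,0,0],"delta_rot":[0,0,0]},
    {"jaw":0,"delta_pos":[4.8,0,0],"delta_rot":[0,0,0]},
    {"jaw":0,"delta_pos":[5.4,0,0],"delta_rot":[0,0,0]},
    {"jaw":0,"delta_pos":[6.1,0,0],"delta_rot":[0,0,0]},
    {"jaw":0,"delta_pos":[6.8,0,0],"delta_rot":[0,0,0]},
    {"jaw":0,"delta_pos":[7.5,0,0],"delta_rot":[0,0,0]},
    {"jaw":0,"delta_pos":[8.2,0,0],"delta_rot":[0,0,0]},
    {"jaw":0,"delta_pos":[8.9,0,0],"delta_rot":[0,0,0]},
    {"jaw":0,"delta_pos":[9.6,0,0],"delta_rot":[0,0,0]},
    {"jaw":0,"delta_pos":[10.3,0,0],"delta_rot":[0,0,0]},
    {"jaw":0,"delta_pos":[11,0,0],"delta_rot":[0,0,0]},
    {"jaw":0,"delta_pos":[11.6,0,0],"delta_rot":[0,0,0]},
    {"jaw":0,"delta_pos":[12.1,0,0],"delta_rot":[0,0,0]}
  ]
}}

```text
t: 10.65
ee_pos: [628.1, 161.1, 95.2]
orientation: [-1.571, -0.0, -3.108]
wrist_force: [2.5, -0.5, 1.0]
gripper_width: 0.5
```

Run:
```python
from h import *
go([604,163,95],-178.1)
cv2.imwrite("pics/s8.png",env.camera("scene")[:,:,::-1])
crop("pics/s8.png","pics/s8c.png",390,150,550,310,5)
```

```text
pos [628.14 161.05  95.18] ypr [ -90.01   -0.03 -178.09] w 0.5 t 10.65
delta_pos [ 2.41  0.02 -0.28] delta_rot [0.01 0.01 0.03]
```

View pics/s8c.png

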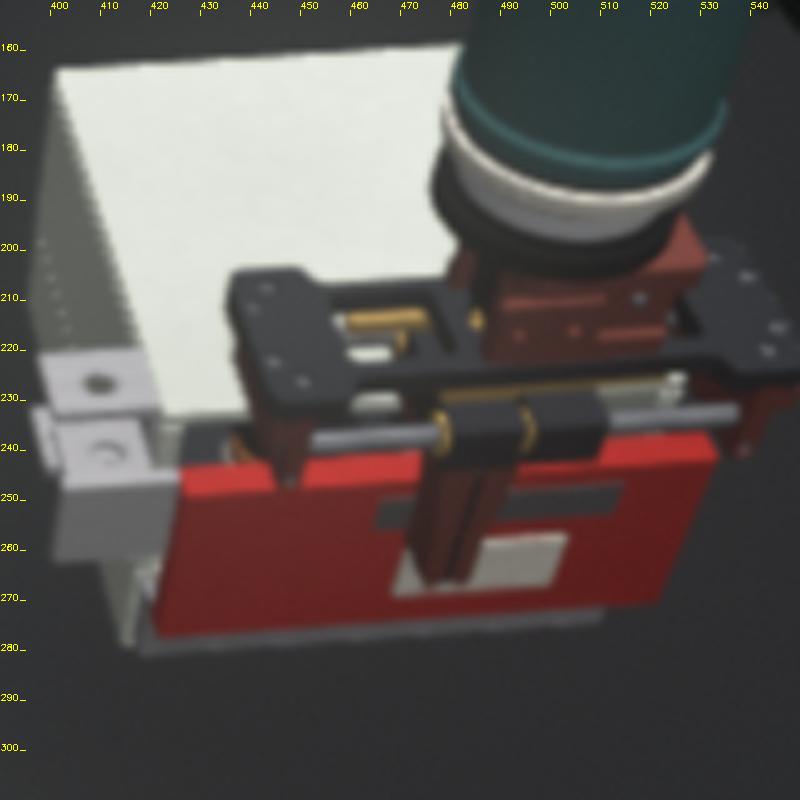

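Emit:
{"method": "apply_moves", "body": {
  "moves": [
    {"jaw":0,"delta_pos":[0.5,0,0],"delta_rot":[0,0,0]},
    {"jaw":0,"delta_pos":[0.9,0,0],"delta_rot":[0,0,0]},
    {"jaw":0,"delta_pos":[1.2,0,0],"delta_rot":[0,0,0]},
    {"jaw":0,"delta_pos":[1.5,0,0],"delta_rot":[0,0,0]},
    {"jaw":0,"delta_pos":[1.8,0,0],"delta_rot":[0,0,0]},
    {"jaw":0,"delta_pos":[2.0,0,0],"delta_rot":[0,0,0]}
  ]
}}

```text
t: 11.3
ee_pos: [608.4, 160.3, 95.1]
orientation: [-1.571, -0.001, -3.108]
wrist_force: [1.9, -0.0, -0.9]
gripper_width: 0.4
```

Emit:
{"method": "apply_moves", "body": {
  "moves": [
    {"jaw":0,"delta_pos":[0.1,0,0],"delta_rot":[0,0,0]},
    {"jaw":0,"delta_pos":[0.2,0,0],"delta_rot":[0,0,0]},
    {"jaw":0,"delta_pos":[0.3,0,0],"delta_rot":[0,0,0]},
    {"jaw":0,"delta_pos":[0.4,0,0],"delta_rot":[0,0,0]}
  ]
}}

```text
t: 11.7
ee_pos: [606.3, 160.3, 95.4]
orientation: [-1.571, 0.003, -3.108]
wrist_force: [6.3, 0.2, -5.6]
gripper_width: 0.3
```

Emit:
{"method": "apply_moves", "body": {
  "moves": [
    {"jaw":0,"delta_pos":[0.1,0,0],"delta_rot":[0,0,0]},
    {"jaw":0,"delta_pos":[0.2,0,0],"delta_rot":[0,0,0]},
    {"jaw":0,"delta_pos":[0.2,0,0],"delta_rot":[0,0,0]}
  ]
}}

```text
t: 12.0
ee_pos: [606.3, 160.3, 95.6]
orientation: [-1.571, 0.006, -3.108]
wrist_force: [10.8, 0.4, -8.5]
gripper_width: 0.6
```

Run:
```python
from h import *
go([604,163,95],-178.1)
cv2.imwrite("pics/s9.png",env.camera("scene")[:,:,::-1])
crop("pics/s9.png","pics/s9c.png",390,190,550,310,5)
```

```text
pos [606.32 160.27  95.59] ypr [ -90.02    0.36 -178.1 ] w 0.6 t 12.0
delta_pos [ 0.22  0.06 -0.28] delta_rot [ 0.02  0.   -0.36]
```

View pics/s9c.png

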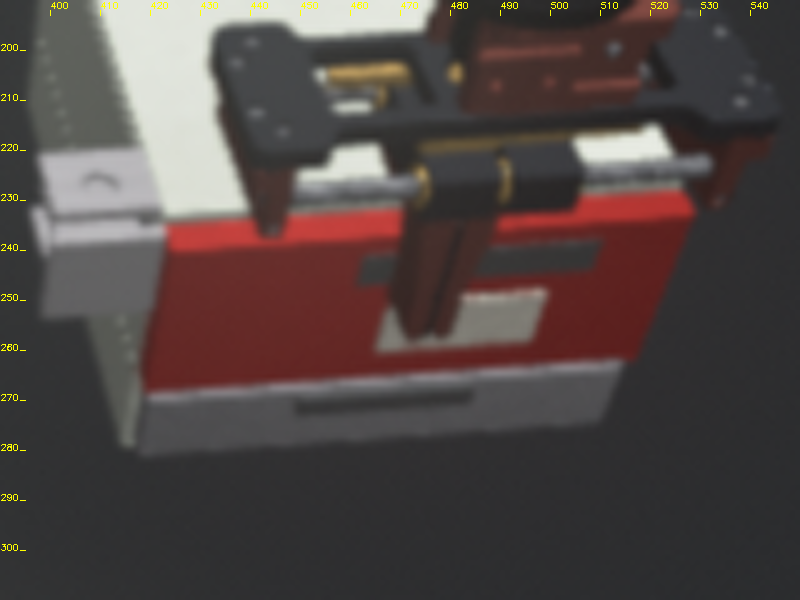

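Emit:
{"method": "apply_moves", "body": {
  "moves": [
    {"jaw":0,"delta_pos":[-1.5,0,0],"delta_rot":[0,0,0]},
    {"jaw":0,"delta_pos":[-4,0,0],"delta_rot":[0,0,0]},
    {"jaw":4,"delta_pos":[-4,-3,0],"delta_rot":[0,0,0]},
    {"jaw":4,"delta_pos":[-4,-7,0],"delta_rot":[0,0,0]},
    {"jaw":4,"delta_pos":[-4,-11,0],"delta_rot":[0,0,0]},
    {"jaw":4,"delta_pos":[-4,-12,0],"delta_rot":[0,0,0]},
    {"jaw":4,"delta_pos":[-4,-12,0],"delta_rot":[0,0,0]}
  ]
}}

```text
t: 12.75
ee_pos: [643.6, 161.7, 217.3]
orientation: [-1.571, 0.003, -3.108]
wrist_force: [-0.2, -0.3, -0.3]
gripper_width: 36.9
```

Run:
```python
from h import *
go([527,-393,190],-178.1)
i=env.camera_info("wrist")
cv2.imwrite("pics/w10.png",env.camera("wrist")[:,:,::-1])
cv2.imwrite("pics/s10.png",env.camera("scene")[:,:,::-1])
crop("pics/s10.png","pics/s10c.png",390,190,550,310,5)
```

```text
pos [643.55 161.69 217.34] ypr [ -90.03    0.17 -178.09] w 36.9 t 12.75
delta_pos [13.51  2.66 55.05] delta_rot [ 0.03  0.01 -0.17]
```

View pics/w10.png

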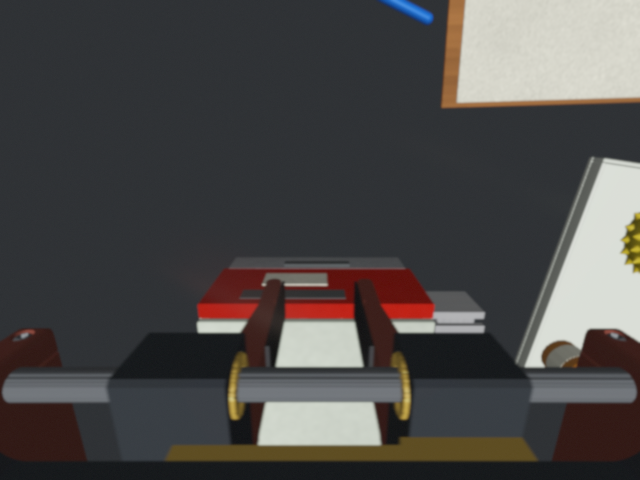

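View pics/s10c.png

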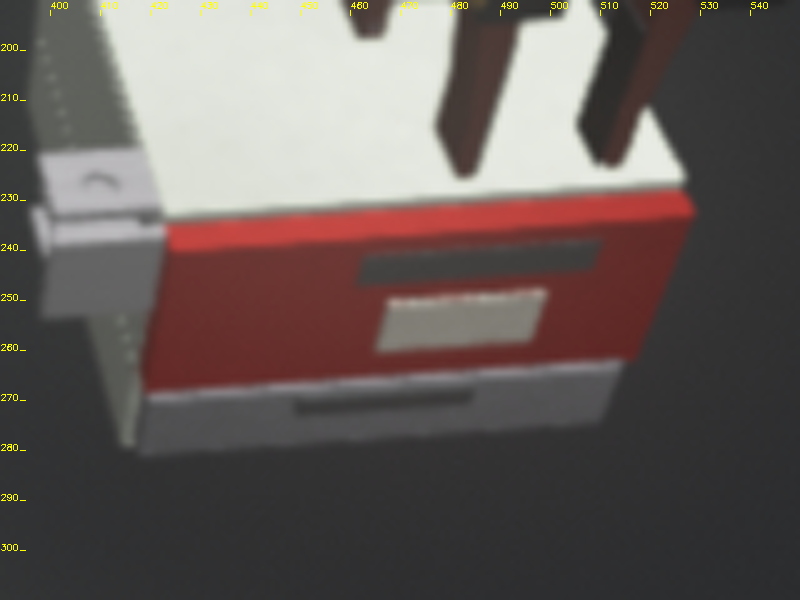

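Emit:
{"method": "apply_moves", "body": {
  "moves": [
    {"jaw":4,"delta_pos":[4,0,3.3],"delta_rot":[0,0,0]},
    {"jaw":4,"delta_pos":[8,0,6.5],"delta_rot":[0,0,0]},
    {"jaw":4,"delta_pos":[11,0,9],"delta_rot":[0,0,0]},
    {"jaw":4,"delta_pos":[13.3,0,10.8],"delta_rot":[0,0,0]},
    {"jaw":4,"delta_pos":[13.7,0,11.2],"delta_rot":[0,0,0]},
    {"jaw":4,"delta_pos":[13.7,0,11.2],"delta_rot":[0,0,0]},
    {"jaw":4,"delta_pos":[13.7,0,11.2],"delta_rot":[0,0,0]},
    {"jaw":4,"delta_pos":[13.7,0,11.2],"delta_rot":[0,0,0]}
  ]
}}

```text
t: 13.65
ee_pos: [510.8, 45.7, 214.9]
orientation: [-1.571, 0.0, -3.108]
wrist_force: [0.5, -0.1, -0.5]
gripper_width: 40.1
```

Run:
```python
from h import *
s=env.get_state(); print(s["ee_pos"],np.degrees(s["orientation"]),s["joint_velocities"])
i=env.camera_info("wrist"); np.save("w11.npy",i,allow_pickle=True)
print(proj(i,[566,44,135]))
cv2.imwrite("pics/w11.png",env.camera("wrist")[:,:,::-1])
crop("pics/w11.png","pics/w11c.png",240,130,400,270,5)
```

```text
[510.78  45.71 214.89] [ -90.02    0.   -178.05] [ 0. -0.  0. -0.  0. -0.]
[[323.5  176.49]]
```

View pics/w11c.png

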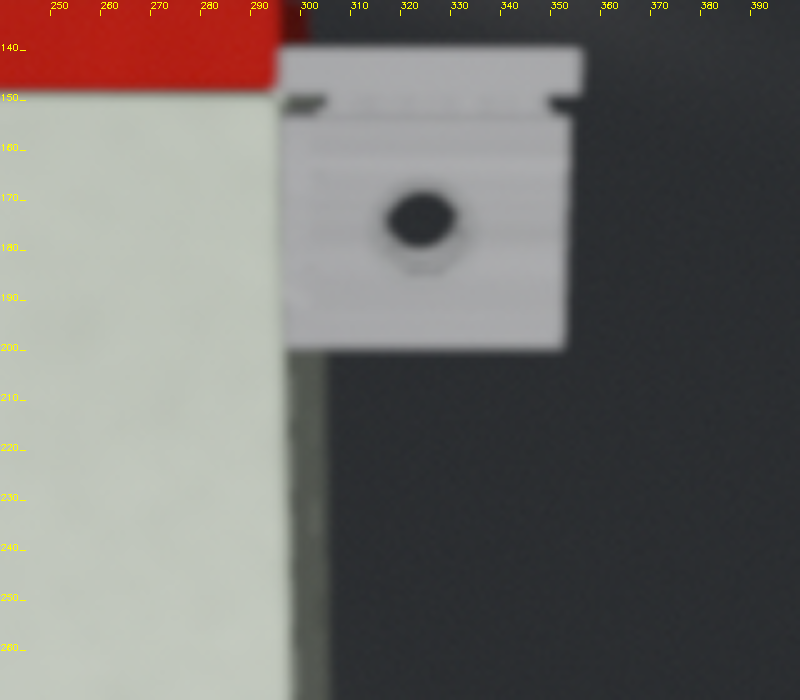

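Emit:
{"method": "apply_moves", "body": {
  "moves": [
    {"jaw":4,"delta_pos":[0.3,0,2],"delta_rot":[0,0,0]},
    {"jaw":4,"delta_pos":[0.8,0,6.5],"delta_rot":[0,0,0]},
    {"jaw":4,"delta_pos":[1.4,0,11],"delta_rot":[0,0,0]},
    {"jaw":4,"delta_pos":[2,0,15.8],"delta_rot":[0,0,0]},
    {"jaw":4,"delta_pos":[2.6,0,20.6],"delta_rot":[0,0,0]},
    {"jaw":4,"delta_pos":[3.2,0,25.4],"delta_rot":[0,0,0]},
    {"jaw":4,"delta_pos":[3.8,0,30.2],"delta_rot":[0,0,0]},
    {"jaw":4,"delta_pos":[4.4,0,35],"delta_rot":[0,0,0]},
    {"jaw":4,"delta_pos":[5,0,39.8],"delta_rot":[0,0,0]},
    {"jaw":4,"delta_pos":[5.5,0,43.0],"delta_rot":[0,0,0]},
    {"jaw":4,"delta_pos":[5.5,0,43.7],"delta_rot":[0,0,0]},
    {"jaw":4,"delta_pos":[5.5,0,43.7],"delta_rot":[0,0,0]},
    {"jaw":4,"delta_pos":[5.5,0,43.7],"delta_rot":[0,0,0]}
  ]
}}

```text
t: 15.0
ee_pos: [469.7, -392.0, 214.8]
orientation: [-1.572, -0.0, -3.107]
wrist_force: [-0.9, -0.0, -0.1]
gripper_width: 39.8
```

Run:
```python
from h import *
go([527,-394,195],-178.1)
i=env.camera_info("wrist"); np.save("w12.npy",i,allow_pickle=True)
print(proj(i,[[526,-394,106],[526,-394,66],[526,-394,62]]))
cv2.imwrite("pics/w12.png",env.camera("wrist")[:,:,::-1])
crop("pics/w12.png","pics/w12c.png",240,130,400,270,5)
```

```text
pos [ 469.65 -391.96  214.81] ypr [ -90.09   -0.03 -178.04] w 39.8 t 15.0
delta_pos [-5.73  1.98  0.4 ] delta_rot [0.09 0.06 0.03]
[[323.64 170.82]
 [323.12 166.5 ]
 [323.08 166.13]]
```

View pics/w12c.png

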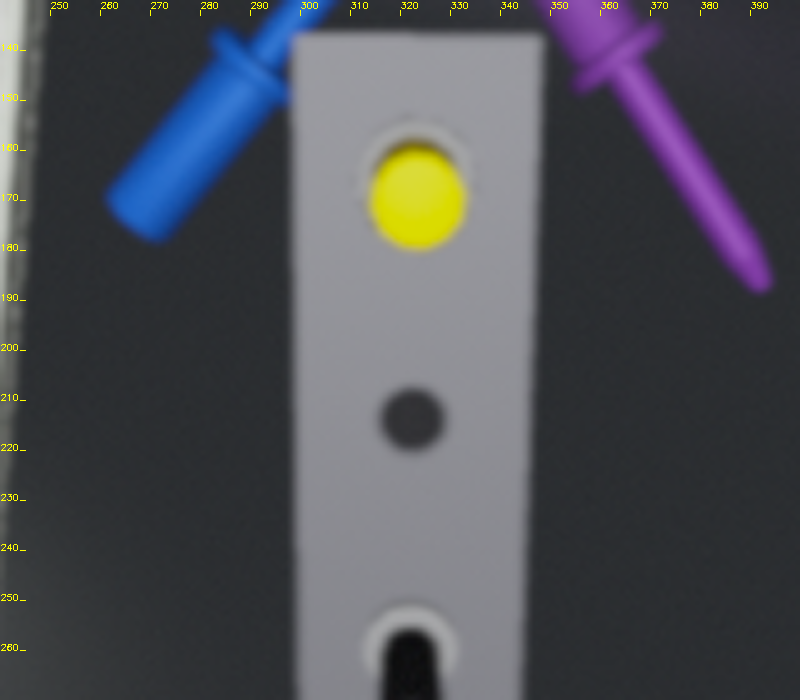

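Emit:
{"method": "apply_moves", "body": {
  "moves": [
    {"jaw":4,"delta_pos":[-2.5,0,0.2],"delta_rot":[0,0,0]},
    {"jaw":4,"delta_pos":[-5,1,0.4],"delta_rot":[0,0,0]},
    {"jaw":4,"delta_pos":[-5.7,3,0.4],"delta_rot":[0,0,0]},
    {"jaw":4,"delta_pos":[-5.7,5,0.4],"delta_rot":[0,0,0]},
    {"jaw":4,"delta_pos":[-5.7,8,0.4],"delta_rot":[0,0,0]},
    {"jaw":4,"delta_pos":[-5.7,11,0.4],"delta_rot":[0,0,0]},
    {"jaw":4,"delta_pos":[-5.7,13.2,0.4],"delta_rot":[0,0,0]},
    {"jaw":4,"delta_pos":[-5.7,14.2,0.4],"delta_rot":[0,0,0]},
    {"jaw":4,"delta_pos":[-5.7,14.3,0.4],"delta_rot":[0,0,0]},
    {"jaw":4,"delta_pos":[-5.7,14.3,0.4],"delta_rot":[0,0,0]}
  ]
}}

```text
t: 16.05
ee_pos: [527.1, -395.3, 73.1]
orientation: [-1.57, 0.001, -3.107]
wrist_force: [0.1, -0.5, 0.5]
gripper_width: 40.3
```

Run:
```python
from h import *
go([527,-394,71],-178.1)
i=env.camera_info("wrist")
s=env.get_state(); print(s["wrist_force"]); print(proj(i,[[527,-394,106]]))
cv2.imwrite("pics/w13.png",env.camera("wrist")[:,:,::-1])
```

```text
pos [ 527.07 -395.32   73.1 ] ypr [ -89.97    0.04 -178.04] w 40.3 t 16.05
delta_pos [ 0.    0.21 -0.13] delta_rot [-0.03  0.06 -0.04]
[ 0.11 -0.51  0.51]
[[314.95 333.58]]
```

View pics/w13.png

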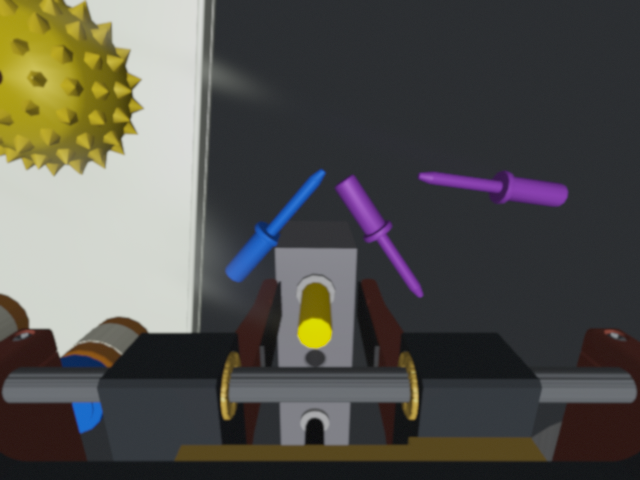

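Emit:
{"method": "apply_moves", "body": {
  "moves": [
    {"jaw":4,"delta_pos":[0,0.1,-0.1],"delta_rot":[0,0,0]},
    {"jaw":1,"delta_pos":[0,0.1,-0.1],"delta_rot":[0,0,0]},
    {"jaw":1,"delta_pos":[0,0.1,-0.1],"delta_rot":[0,0,0]},
    {"jaw":1,"delta_pos":[0,0.1,-0.1],"delta_rot":[0,0,0]},
    {"jaw":1,"delta_pos":[0,0.1,-0.1],"delta_rot":[0,0,0]},
    {"jaw":1,"delta_pos":[0,0.1,-0.1],"delta_rot":[0,0,0]},
    {"jaw":1,"delta_pos":[0,0.1,-0.1],"delta_rot":[0,0,0]},
    {"jaw":1,"delta_pos":[0,0.1,-0.1],"delta_rot":[0,0,0]}
  ]
}}

```text
t: 16.9
ee_pos: [526.4, -394.8, 71.5]
orientation: [-1.571, 0.0, -3.108]
wrist_force: [-0.7, -0.2, 2.7]
gripper_width: 15.4
```

Emit:
{"method": "apply_moves", "body": {
  "moves": [
    {"jaw":1,"delta_pos":[0,-1,0],"delta_rot":[0,0,0]},
    {"jaw":1,"delta_pos":[0,-2.5,0],"delta_rot":[0,0,0]},
    {"jaw":1,"delta_pos":[0,-4.5,0],"delta_rot":[0,0,0]},
    {"jaw":1,"delta_pos":[0,-6.5,0],"delta_rot":[0,0,0]},
    {"jaw":1,"delta_pos":[0,-9,0],"delta_rot":[0,0,0]},
    {"jaw":1,"delta_pos":[0,-12,0],"delta_rot":[0,0,0]},
    {"jaw":1,"delta_pos":[0,-15,0],"delta_rot":[0,0,0]},
    {"jaw":1,"delta_pos":[0,-16.5,0],"delta_rot":[0,0,0]},
    {"jaw":1,"delta_pos":[0,-16.5,0],"delta_rot":[0,0,0]},
    {"jaw":1,"delta_pos":[0,-16.5,0],"delta_rot":[0,0,0]}
  ]
}}

```text
t: 17.9
ee_pos: [526.3, -394.6, 236.7]
orientation: [-1.57, 0.0, -3.108]
wrist_force: [-0.1, -0.1, -1.5]
gripper_width: 15.4
```

Run:
```python
from h import *
go([566,44,235],-178.1)
i=env.camera_info("wrist")
s=env.get_state(); e=s["ee_pos"]
print(proj(i,[e+[0,0,35],e+[0,0,-64.5],e+[0,0,-9.5]]))
cv2.imwrite("pics/w14.png",env.camera("wrist")[:,:,::-1])
cv2.imwrite("pics/s14.png",env.camera("scene")[:,:,::-1])
cv2.imwrite("pics/t14.png",env.camera("top")[:,:,::-1])
crop("pics/w14.png","pics/w14c.png",250,200,390,390,4)
crop("pics/s14.png","pics/s14c.png",110,150,270,300,5)
```

```text
pos [ 526.26 -394.6   236.69] ypr [ -89.97    0.03 -178.09] w 15.4 t 17.9
delta_pos [ -5.43   0.15 -43.7 ] delta_rot [-0.03  0.01 -0.03]
[[317.95 336.28]
 [318.28 257.44]
 [318.14 291.16]]
```

View pics/w14c.png

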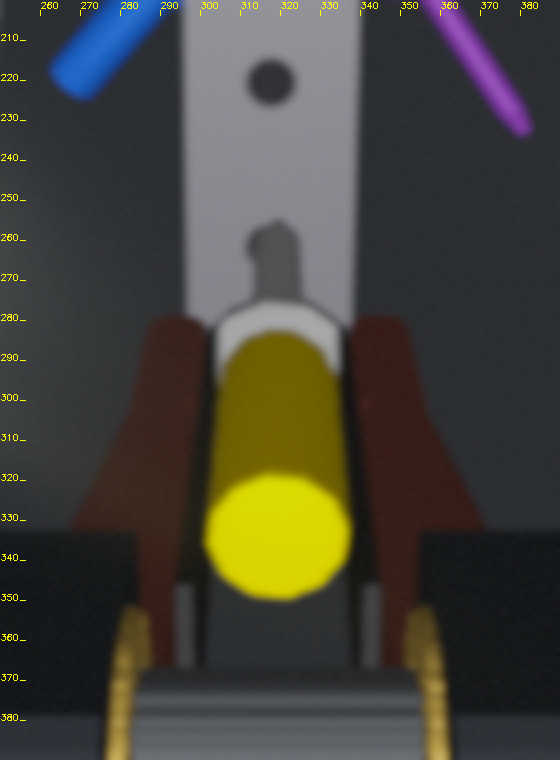

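View pics/s14c.png

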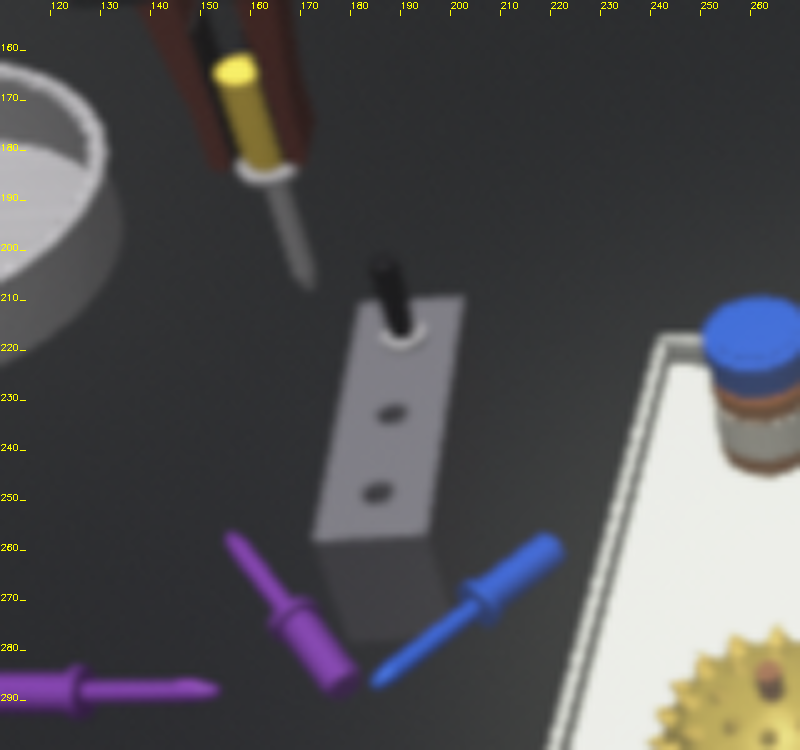

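Emit:
{"method": "apply_moves", "body": {
  "moves": [
    {"jaw":1,"delta_pos":[-0.2,0,-2],"delta_rot":[0,0,0]},
    {"jaw":1,"delta_pos":[-0.7,0,-6],"delta_rot":[0,0,0]},
    {"jaw":1,"delta_pos":[-1.2,0,-10],"delta_rot":[0,0,0]},
    {"jaw":1,"delta_pos":[-1.7,0,-14],"delta_rot":[0,0,0]},
    {"jaw":1,"delta_pos":[-2.2,0,-18],"delta_rot":[0,0,0]},
    {"jaw":1,"delta_pos":[-2.7,0,-22],"delta_rot":[0,0,0]},
    {"jaw":1,"delta_pos":[-3.2,0,-26],"delta_rot":[0,0,0]},
    {"jaw":1,"delta_pos":[-3.7,0,-30],"delta_rot":[0,0,0]},
    {"jaw":1,"delta_pos":[-4.2,0,-34],"delta_rot":[0,0,0]},
    {"jaw":1,"delta_pos":[-4.7,0,-38],"delta_rot":[0,0,0]},
    {"jaw":1,"delta_pos":[-5.1,0,-41.5],"delta_rot":[0,0,0]},
    {"jaw":1,"delta_pos":[-5.38,0,-43.3],"delta_rot":[0,0,0]},
    {"jaw":1,"delta_pos":[-5.38,0,-43.66],"delta_rot":[0,0,0]},
    {"jaw":1,"delta_pos":[-5.38,0,-43.66],"delta_rot":[0,0,0]},
    {"jaw":1,"delta_pos":[-5.38,0,-43.66],"delta_rot":[0,0,0]}
  ]
}}

```text
t: 19.55
ee_pos: [565.1, 42.9, 236.0]
orientation: [-1.57, -0.001, -3.109]
wrist_force: [-0.2, -0.5, -1.3]
gripper_width: 15.4
```

Run:
```python
from h import *
go([565.5,43.5,235],-178.1)
i=env.camera_info("wrist")
e=env.get_state()["ee_pos"]
print(proj(i,[e+[.9,-.4,35],e+[.9,-.4,-64.5],[566.3,43.5,135]]))
cv2.imwrite("pics/w15.png",env.camera("wrist")[:,:,::-1])
cv2.imwrite("pics/s15.png",env.camera("scene")[:,:,::-1])
crop("pics/w15.png","pics/w15c.png",250,200,390,390,4)
crop("pics/s15.png","pics/s15c.png",340,120,500,270,5)
```

```text
pos [565.07  42.86 235.97] ypr [ -89.98   -0.04 -178.11] w 15.4 t 19.55
delta_pos [-0.04  0.1  -0.06] delta_rot [-0.02 -0.01  0.04]
[[318.98 334.55]
 [318.92 256.13]
 [317.65 240.54]]
```

View pics/w15c.png

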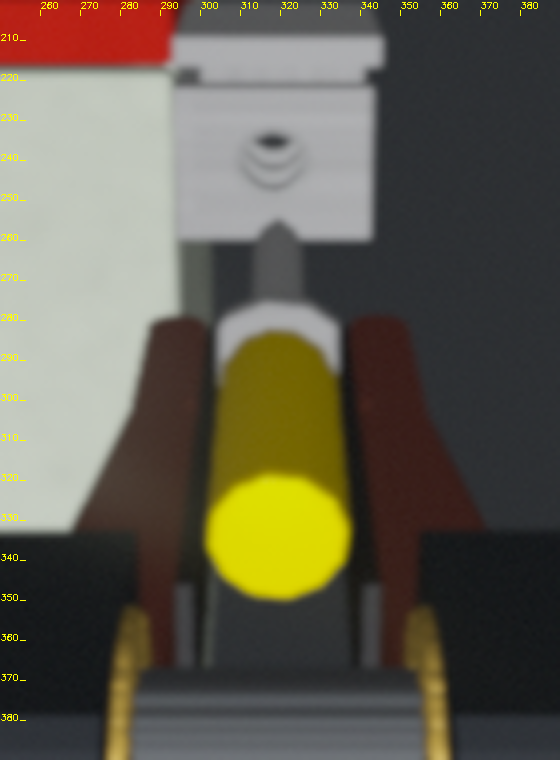

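View pics/s15c.png

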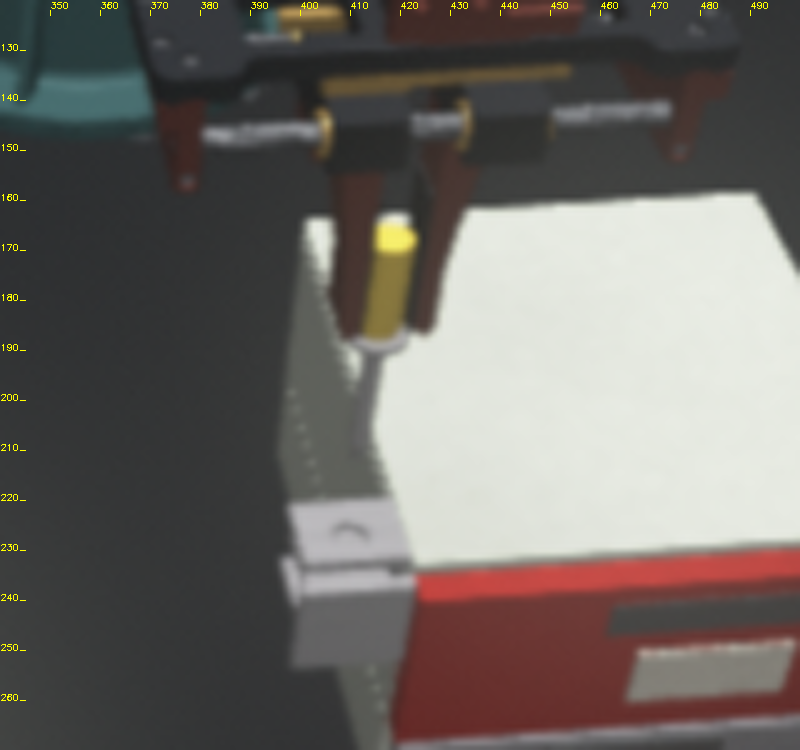

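Emit:
{"method": "apply_moves", "body": {
  "moves": [
    {"jaw":1,"delta_pos":[-0.03,1,-0.06],"delta_rot":[0,0,0]},
    {"jaw":1,"delta_pos":[-0.03,2,-0.06],"delta_rot":[0,0,0]},
    {"jaw":1,"delta_pos":[-0.03,2.8,-0.06],"delta_rot":[0,0,0]},
    {"jaw":1,"delta_pos":[-0.03,3.2,-0.06],"delta_rot":[0,0,0]},
    {"jaw":1,"delta_pos":[-0.03,3.2,-0.06],"delta_rot":[0,0,0]},
    {"jaw":1,"delta_pos":[-0.03,3.2,-0.06],"delta_rot":[0,0,0]}
  ]
}}

```text
t: 20.25
ee_pos: [565.9, 44.1, 204.2]
orientation: [-1.571, -0.0, -3.108]
wrist_force: [0.3, 0.6, -0.7]
gripper_width: 15.5
```

Run:
```python
from h import *
go([565.5,43.5,203],-178.1)
i=env.camera_info("wrist")
e=env.get_state()["ee_pos"]
print(proj(i,[e+[.9,-.4,35],e+[.9,-.4,-64.5],[566.3,43.4,135]]))
cv2.imwrite("pics/w16.png",env.camera("wrist")[:,:,::-1])
cv2.imwrite("pics/s16.png",env.camera("scene")[:,:,::-1])
cv2.imwrite("pics/t16.png",env.camera("top")[:,:,::-1])
crop("pics/w16.png","pics/w16c.png",280,200,360,300,6)
crop("pics/s16.png","pics/s16c.png",370,150,470,270,5)
crop("pics/t16.png","pics/t16c.png",190,170,290,270,5)
```

```text
pos [565.89  44.1  204.17] ypr [ -90.01   -0.01 -178.09] w 15.5 t 20.25
delta_pos [0.04 0.12 0.06] delta_rot [0.01 0.01 0.01]
[[318.9  334.55]
 [318.93 256.22]
 [319.32 254.69]]
```

View pics/w16c.png

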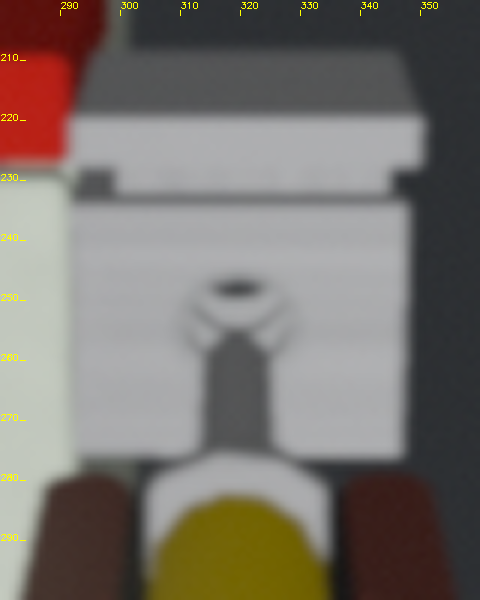

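View pics/s16c.png

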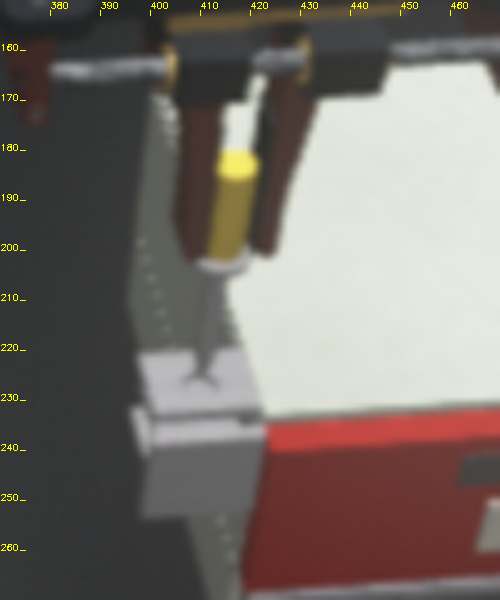

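Emit:
{"method": "apply_moves", "body": {
  "moves": [
    {"jaw":1,"delta_pos":[0,0.4,0],"delta_rot":[0,0,0]},
    {"jaw":1,"delta_pos":[0,0.8,0],"delta_rot":[0,0,0]},
    {"jaw":1,"delta_pos":[0,1.2,0],"delta_rot":[0,0,0]},
    {"jaw":1,"delta_pos":[0,1.5,0],"delta_rot":[0,0,0]},
    {"jaw":1,"delta_pos":[0,1.5,0],"delta_rot":[0,0,0]}
  ]
}}

```text
t: 20.9
ee_pos: [565.4, 44.1, 188.6]
orientation: [-1.571, -0.001, -3.108]
wrist_force: [-0.5, 0.7, -0.6]
gripper_width: 15.5
```

Emit:
{"method": "apply_moves", "body": {
  "moves": [
    {"jaw":1,"delta_pos":[0,0.4,0],"delta_rot":[0,0,0]},
    {"jaw":1,"delta_pos":[0,0.8,0],"delta_rot":[0,0,0]},
    {"jaw":1,"delta_pos":[0,1.2,0],"delta_rot":[0,0,0]},
    {"jaw":1,"delta_pos":[0,1.5,0],"delta_rot":[0,0,0]},
    {"jaw":1,"delta_pos":[0,1.5,0],"delta_rot":[0,0,0]}
  ]
}}

```text
t: 21.4
ee_pos: [565.5, 44.1, 173.7]
orientation: [-1.571, -0.001, -3.108]
wrist_force: [-0.6, 1.5, -0.6]
gripper_width: 15.8
```

Emit:
{"method": "apply_moves", "body": {
  "moves": [
    {"jaw":1,"delta_pos":[0,0.4,0],"delta_rot":[0,0,0]},
    {"jaw":1,"delta_pos":[0,0.8,0],"delta_rot":[0,0,0]},
    {"jaw":1,"delta_pos":[0,1.2,0],"delta_rot":[0,0,0]},
    {"jaw":1,"delta_pos":[0,1.5,0],"delta_rot":[0,0,0]},
    {"jaw":1,"delta_pos":[0,1.5,0],"delta_rot":[0,0,0]}
  ]
}}

```text
t: 21.9
ee_pos: [565.4, 44.1, 158.7]
orientation: [-1.571, -0.001, -3.108]
wrist_force: [0.2, -0.2, 0.1]
gripper_width: 15.7
```

Tip is now below the lower lug's top (about z 94). Go on until the collar seats.

Emit:
{"method": "apply_moves", "body": {
  "moves": [
    {"jaw":1,"delta_pos":[0,0.4,0],"delta_rot":[0,0,0]},
    {"jaw":1,"delta_pos":[0,0.8,0],"delta_rot":[0,0,0]},
    {"jaw":1,"delta_pos":[0,1.1,0],"delta_rot":[0,0,0]},
    {"jaw":1,"delta_pos":[0,1.3,0],"delta_rot":[0,0,0]},
    {"jaw":1,"delta_pos":[0,1.3,0],"delta_rot":[0,0,0]}
  ]
}}

```text
t: 22.4
ee_pos: [565.6, 44.1, 145.9]
orientation: [-1.571, -0.001, -3.108]
wrist_force: [-0.1, 0.7, -1.4]
gripper_width: 15.8
```

Emit:
{"method": "apply_moves", "body": {
  "moves": [
    {"jaw":1,"delta_pos":[0,0.1,0],"delta_rot":[0,0,0]},
    {"jaw":1,"delta_pos":[0,0.15,0],"delta_rot":[0,0,0]},
    {"jaw":1,"delta_pos":[0,0.15,0],"delta_rot":[0,0,0]}
  ]
}}

```text
t: 22.7
ee_pos: [565.9, 44.1, 144.8]
orientation: [-1.571, 0.0, -3.108]
wrist_force: [0.3, 0.3, -1.7]
gripper_width: 15.5
```

Emit:
{"method": "apply_moves", "body": {
  "moves": [
    {"jaw":1,"delta_pos":[0,0.1,0],"delta_rot":[0,0,0]},
    {"jaw":1,"delta_pos":[0,0.1,0],"delta_rot":[0,0,0]}
  ]
}}

```text
t: 22.9
ee_pos: [566.0, 44.1, 144.4]
orientation: [-1.571, 0.001, -3.108]
wrist_force: [-1.8, 0.0, 5.3]
gripper_width: 15.8
```

Contact: the collar is on the lug. Release and retreat.

Emit:
{"method": "apply_moves", "body": {
  "moves": [
    {"jaw":4,"delta_pos":[0,-0.05,0],"delta_rot":[0,0,0]},
    {"jaw":4,"delta_pos":[0,-0.05,0],"delta_rot":[0,0,0]},
    {"jaw":4,"delta_pos":[0,-0.05,0],"delta_rot":[0,0,0]},
    {"jaw":4,"delta_pos":[0,-0.05,0],"delta_rot":[0,0,0]},
    {"jaw":4,"delta_pos":[0,-2,0],"delta_rot":[0,0,0]},
    {"jaw":4,"delta_pos":[0,-5,0],"delta_rot":[0,0,0]},
    {"jaw":4,"delta_pos":[0,-8,0],"delta_rot":[0,0,0]},
    {"jaw":4,"delta_pos":[3,-11,0],"delta_rot":[0,0,0]},
    {"jaw":4,"delta_pos":[6,-12,0],"delta_rot":[0,0,0]},
    {"jaw":4,"delta_pos":[6,-12,0],"delta_rot":[0,0,0]},
    {"jaw":4,"delta_pos":[6,-12,0],"delta_rot":[0,0,0]}
  ]
}}

```text
t: 24.0
ee_pos: [505.9, 42.1, 264.1]
orientation: [-1.571, 0.001, -3.108]
wrist_force: [0.7, -0.0, 0.1]
gripper_width: 40.0
```

Run:
```python
from h import *
go([565.5,43.5,203],-178.1)
i=env.camera_info("wrist")
print(proj(i,[[566.3,43.4,179],[566.3,43.4,139]]))
cv2.imwrite("pics/w17.png",env.camera("wrist")[:,:,::-1])
cv2.imwrite("pics/s17.png",env.camera("scene")[:,:,::-1])
crop("pics/w17.png","pics/w17c.png",250,110,390,250,4)
crop("pics/s17.png","pics/s17c.png",380,180,540,300,5)
print(proj(env.camera_info("scene"),[[566.3,43.4,179],[566.3,43.4,139],[566.3,43.4,80]]))
```

```text
pos [505.92  42.09 264.11] ypr [ -90.      0.07 -178.1 ] w 40.0 t 24.0
delta_pos [-5.95  6.12  0.06] delta_rot [ 0.    0.   -0.07]
[[319.34 168.39]
 [319.28 164.13]]
[[411.71 208.54]
 [409.21 224.63]
 [405.81 246.56]]
```

View pics/w17c.png

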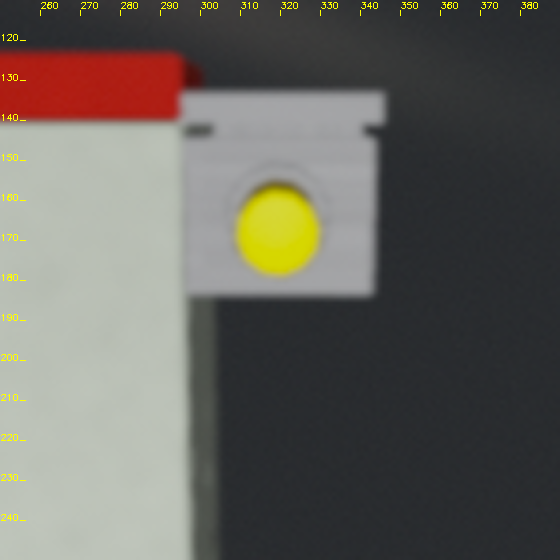

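View pics/s17c.png

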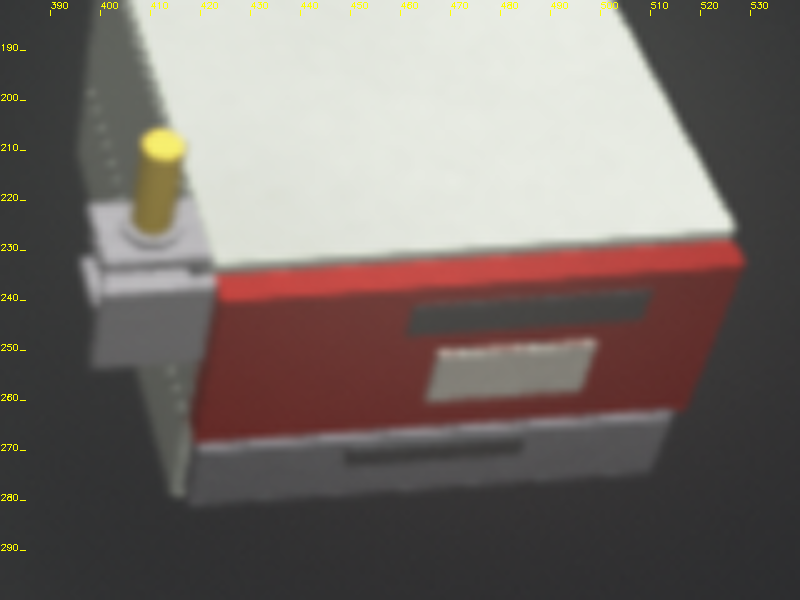

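View pics/s17.png

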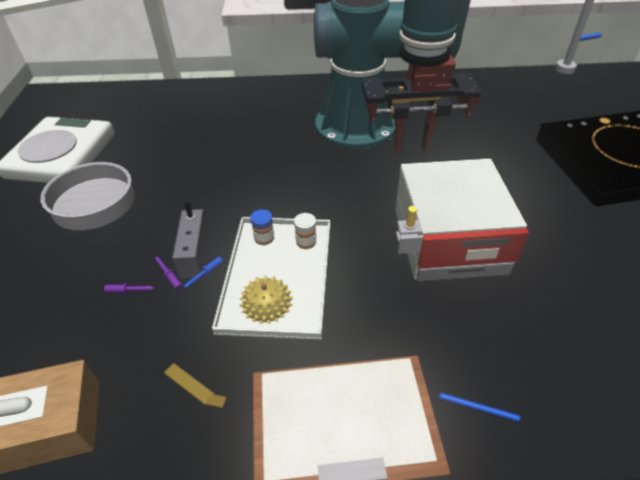

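The pin's knob top is at (411,208) in the scene picture, where the seated height predicts (411.7,208.5). The collar lies on the upper lug, the drawer is flush, and the other objects are in place. I'm handing the job in.

Run:
```python
from station import env
print(env.job_done())
```

```text
the job is handed in; nothing more can be done
None
```

The red-lidded jar is in the empty foam pocket, the drawer is fully shut, and the yellow-knobbed pin locks the hasp. I handed the job in at about 24 s, with the arm clear of everything; no verdict is reported.

- **Jar:** I set it down until a light contact of about 3 N. The pictures after release showed it upright in the pocket. I have not seen it since the drawer closed over it.
- **Drawer:** It was already open about 113 mm, far enough to place the jar, so I did not pull it out further. I pushed it shut at about 2 N until it stopped moving and the push rose to about 11 N. It stayed shut when I backed off.
- **Pin:** It went down through the eyes with under 2 N of resistance until the collar touched the top lug. In the last scene picture the knob top is within 1 pixel of where a seated pin should be. The shaft below the lugs was not visible, so passage through all three eyes rests on the depth it reached.
- **Left alone:** In the last scene picture the white and blue jars, the fruit and the probe stand where they were. The blue and purple look-alike pins toppled on their own early on. The arm never touched them.
- **Disagreement:** The scene and top cameras differed by 3–4 mm on measured points, so I used wrist-camera close-ups for the final alignment.

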